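Pry up the heat sink and shim its front foot

TASK

With the pry bar, its pin lying in the groove of the black fulcrum block and its toe under the front lip of the heavy heat sink, lever the heat sink up without forcing it until the spring catch hooks over the bar's end, and let go. Slide the brown T-shaped shim in between the two guide blocks, under the raised front foot, until its head meets both blocks, press it home there for a moment with some 5 to 10 N, no harder, and let go. Then press the catch's tab to free the bar so that the heat sink settles on the shim; leave the bar lying on the fulcrum, touch the heat sink only with the bar and shim, and leave the other things on the bench alone.

Things in the scene. Friction and masses are not known exactly. Their poses are not given: they have to be found in the camera images.
- fixture: Fixed grey plate, 6 mm thick, x -220..122, y -46..46 mm, with a wing x -2..66 out to y = 94. Origin: plate underside below the middle of the heat sink's front edge; x points from catch past fulcrum to heat sink, y to the side where the shim goes in, z up. A steel back stop and lugs (up to z = 18) hold the heat sink's rear end. Rubber rest for the bar's handle: x -184..-164, top z = 26.
- fulcrum (a point): Where the bar's pin axis lies when seated: (-62, 0, 24.5) mm in the fixture's frame, axes as the fixture's. The black fulcrum block below is x -71..-53, y -26..26, top z = 23, with a groove along y, 12 mm wide, 3 mm deep, centred at x = -62.
- guides: Two steel guide blocks, 12 mm high, x 8..18 and 46..56 mm (channel 28 mm wide), 12 mm long in y. They are clamped together on two tracks: their outer faces, y = 58 in the middle setting, lie anywhere from y = 47 to 69, and this pose does not tell where: feel for them. Origin on the plate top above the fixture's origin, axes as the fixture's.
- shim_home (a point): Where the shim's origin lies when its head is against the guide blocks in their middle setting: (32, 70, 6) mm in the fixture's frame, axes as the fixture's; really up to 11 mm more or less in y. The shim's x axis then points along -y of the fixture.
- part: Heavy part, 1.3 to 2.3 kg: finned aluminium heat sink with transformer, 110 x 80 x 66 mm, on two 16 mm high cross feet, x 25..40 and x 95..110, full width. Lip: base slab overhanging x 0..25, underside 16 mm up. Origin: foot level, middle of front edge; axes as the fixture's. Turns about the rear foot's back edge; latched, the front foot is 9 mm up. Lifting takes 7 to 12 N at the bar's toe.
- lip (a point): Middle of the lip's front edge, on its underside: 22 mm above the bench at rest, about 36 with the bar latched, about 31 when settled on the shim.
- bar: Steel pry bar, 0.26 kg. Origin on the axis of its cross pin (9 mm diameter, 44 mm long, along y); x to the toe, z up. Handle: flat bar x -137..26, 18 mm wide, z 6..14; a foot under its last 12 mm. In front it dips to z = -4 at x = 40, then the 5 mm thick toe rises at 15.4 degrees. Starts level on the bench, origin 4.5 mm up, handle 10 mm clear. Mass centre about x = -38.
- bar_toe (a point): Top of the toe tip, (74, 0, 10.5) mm in the bar's frame. Way in: pitch the bar 15.4 degrees, handle end up, so that the toe is level; come straight down 16 mm short of the seat (along x) until the pin is 4.5 mm above seat height; go forward (toe passes 2 to 3 mm under the lip, pin over the block); lower the pin into the groove.
- bar_end (a point): Top edge of the handle end, (-137, 0, 14) mm in the bar's frame. Pressed down with the pin seated, the toe meets the lip at about 10 degrees of pitch, the end meets the catch's nose near 9 degrees, the catch snaps over when the handle is level, and the rubber rest stops the handle about 2 degrees lower.
- shim: Brown laminate T-shaped shim, 50 g, flat on the bench. Origin: underside of the head's centre; x points to the nose, z up. Strip x 12..82 mm, 24 mm wide, 6 mm thick; head x -12..12, 48 mm wide, 8 mm thick; upright grip fin on the head x -12..12, 10 mm thick (y -5..5), up to z = 48.
- catch (a joint): Angle of the sprung steel catch beyond the bar's handle end (rad): 0 hooked; grows as its thumb tab is pressed down or pushed away from the bar (to -x of the fixture); limit 0.6. About 0.3 frees the bar, whose end then springs up some 14 mm. Some 3 to 8 N on the tab move it. It turns about an axis along y at x = -190, z = 14 mm of the fixture.
- catch_tab (a point): Top face of the catch's sloping thumb tab, at (-226, 0, 72.5) mm in the fixture's frame at rest. The tab is 30 mm wide (y) and 40 mm long, rising at 30 degrees away from the bar. Pressing this point down by about 15 mm frees the bar.
- board_stand: Bystander: slotted black stand with three upright circuit boards, 90 x 90 x 92 mm.
- fuse_holder: Bystander: squat orange plastic fuse holder, 44 x 28 x 33 mm.
- lifter: Bystander: chrome tweezer-shaped component lifter, 125 mm long, lying flat.
There are look-alikes about, which are no part of the job. Of the things that look like the shim, the middle-sized one is meant. Leave any red look-alike of the part alone.

How it is judged:
By the outcome, as a careful person would: the job done as asked, in the order asked, and still so for the second after the job is handed in, with the robot touching nothing.
It also fails if it takes over 72 s, if anything falls off the work surface, if the arm or the gripper's body presses on something with over 40 N, if the wrist force passes 120 N, or if a joint passes its speed limit or range.

ROBOT

A 6-joint arm with a two-finger parallel gripper is mounted at the origin on the work surface. World frame = base frame: x ahead of the robot, y to its left, z up, the work surface at z = 0. Lengths are in m, angles in rad, forces in N, time in s.
With the tool pointing down it reaches from about 0.425 to 0.95 m from the base axis. Payload 3.5 kg.
Tool frame: the origin (TCP) lies between the finger pads; the fingertips stand 25 mm ahead of it and the grasp point (between the pads) lies 6 mm ahead of it; x points along the fingers, y is the direction in which the jaws open and shut, and the axes are right-handed (so a half turn about x gives the same grasp; the last joint's range is limited). The gripper opens to 85 mm and grips with 20 to 120 N. Pads are 22 mm wide; open, the fingers measure 114 mm over their backs; the gripper's body (76 mm by 85 mm) begins 54 mm behind the grasp point. The pads swing forward as they close: fully open they stand 13 mm farther back than shut.
Start: joints at [1.193, 0.286, 1.577, -0, 1.279, -0.15], TCP at [0.152, 0.658, 0.256] pointing down, gripper open.
Joint ranges: [-2.77, 2.77], [-0.9, 2.22], [0.21, 2.48], [-1.53, 4.67], [0.24, 2.81], [-2.84, 2.84]. Speed limits (rad/s): [2.79, 2.79, 3.14, 3.14, 3.14, 3.14].

INTERFACE

Orientations are given as [roll, pitch, yaw] about the fixed x, y, z axes, in that order (R = Rz(yaw) Ry(pitch) Rx(roll)).
In Python, from bench import arm gives the robot as it stands. The module is installed in compiled form; this text tells all that it offers. Calls block until the motion is done:
- arm.move_to(position, orientation): joint-space move of the TCP to a pose.
- arm.servo_line(position, rot=None, vel=0.15, guard=None): straight line of the TCP; rot=None keeps the orientation; vel is the mean speed in m/s. With guard (N) it stops when the force on the tool has changed by that much, and returns True; else False.
- arm.move_joints(angles): joint-space move.
- arm.grip(opening, effort=None): opening from 0.0 (shut) to 1.0 (fully open); effort is the grip in N (None keeps the last); returns when the fingers have stopped.
- arm.sleep(seconds).
- arm.inverse_kinematics(position, orientation): joint angles nearest the present ones, or None.
- arm.camera(name): name is "scene" or "top" or "wrist"; returns a dict with "pixels" (420x560x3 uint8, blue, green, red), "mtx" (3x3 intrinsics, pixels), "distortion" ([k1, k2, p1, p2, k3] as OpenCV has them; the pictures are not rectified), "R" (3x3) and "t" (3): a world point X has camera coordinates R X + t. Camera axes: x right, y down, z forward; pixel columns grow to the right and rows downward; lengths in m; the calibration is good to about 2 mm. A picture is of the moment at which its call begins. There is no depth.
A pose or a line that the arm cannot do raises arm.PlanningError and nothing moves.
- arm.hand_in(): hands the job in, once; it reports no verdict.
Readings, each from a call of its own:
- arm.read_clock(): time.
- arm.read_joint_positions(): joint angles.
- arm.read_qvel(): joint speeds.
- arm.read_tau(): joint torques, N m.
- arm.read_tcp_pos(): TCP position.
- arm.read_tcp_rot(): TCP orientation.
- arm.read_contact_force(): force on the tool from outside, world axes, zero at the start.
- arm.read_ft_torque(): the same for the moment, N m.
- arm.read_width(): opening from 0.0 (shut) to 1.0 (fully open).
Only numpy, scipy, OpenCV 4.12 (cv2) and the standard library are available. Lean on these libraries where they do the work, as an engineer would, in place of code of your own. Each camera call takes 0.05 s, during which the arm holds its last target.

## Working session

There is one attempt and no reset: what is moved stays moved. The work goes in short steps, each a Python script; the robot and the scene stay as the last script left them, time stands still between calls to the robot, and variables do not carry over. Pictures are saved under pics/ and viewed, and the job is handed in when it is done.

```bash
mkdir -p pics; ls; python3 - <<'E'
from bench import arm
import cv2
for n in ["scene","top","wrist"]:
    c=arm.camera(n); cv2.imwrite(f"pics/{n}0.png",c["pixels"]); print(n,c["mtx"].tolist(),c["distortion"],c["R"].round(4).tolist(),c["t"].round(4).tolist())
print(arm.read_clock(),arm.read_tcp_pos(),arm.read_tcp_rot(),arm.read_contact_force())
E
```

```text
pics
scene [[398.6071676038117, 0.0, 283.55520619132545], [0.0, 398.6071676038117, 214.93969485480795], [0.0, 0.0, 1.0]] [0.03853003 0.         0.         0.         0.        ] [[0.347, 0.9377, 0.0172], [0.5638, -0.1939, -0.8029], [-0.7495, 0.2883, -0.5959]] [-0.1841, -0.2717, 1.5024]
top [[449.07801082072103, 0.0, 275.98940450860977], [0.0, 449.07801082072103, 209.98327395783102], [0.0, 0.0, 1.0]] [-0.08036621  0.          0.          0.          0.        ] [[-0.1164, -0.9932, -0.0011], [-0.9718, 0.1141, -0.2064], [0.2051, -0.023, -0.9785]] [0.0483, 0.5599, 1.1368]
wrist [[344.867524028493, 0.0, 278.83043377370586], [0.0, 344.867524028493, 208.36874131827284], [0.0, 0.0, 1.0]] [-0.07490605  0.          0.          0.          0.        ] [[0.2252, 0.9743, -0.0019], [0.9226, -0.2126, 0.3219], [0.3132, -0.0742, -0.9468]] [-0.6735, -0.042, 0.3801]
0.15 [0.15220153 0.65712214 0.25521166] [-1.72623831  1.56887039 -1.95399928] [-0.63441652  0.44042874 -0.78678089]
```

View pics/scene0.png

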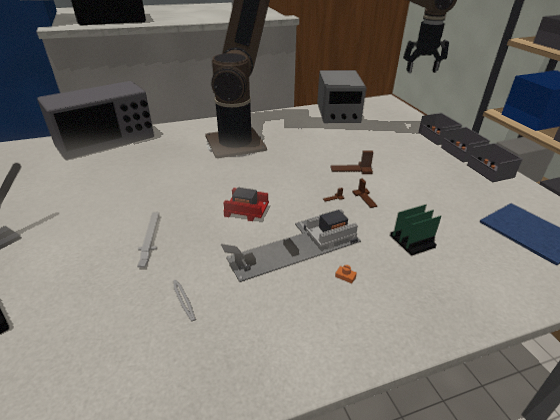

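View pics/top0.png

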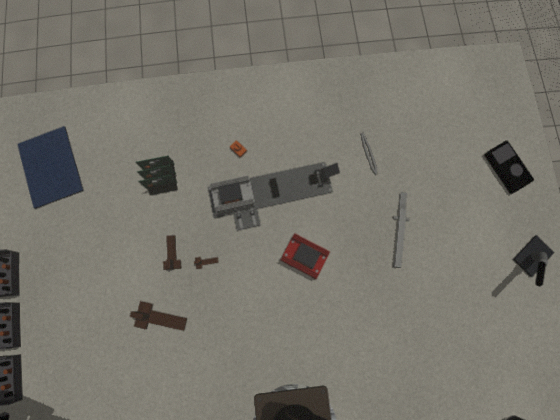

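View pics/wrist0.png

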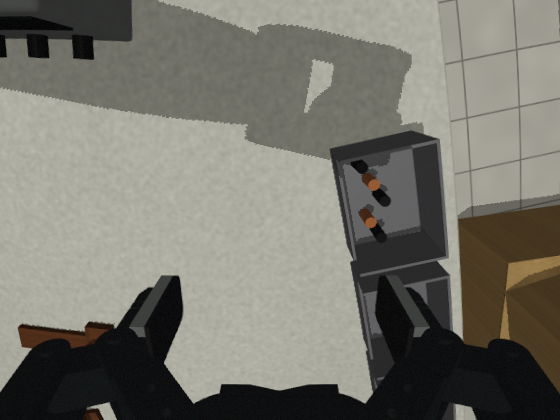

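```bash
cat > h.py <<'E'
from bench import arm
import cv2, numpy as np, pickle, os
from scipy.spatial.transform import Rotation as Rot
def shot(n,f):
    c=arm.camera(n); cv2.imwrite("pics/"+f+".png",c["pixels"]); pickle.dump(c,open("pics/"+f+".pkl","wb")); return c
def load(f): return pickle.load(open("pics/"+f+".pkl","rb"))
def unproj(c,uv,z):
    p=cv2.undistortPoints(np.array(uv,float).reshape(-1,1,2),np.array(c["mtx"]),np.array(c["distortion"])).reshape(-1,2)
    R=np.array(c["R"]);t=np.array(c["t"]);o=-R.T@t
    d=np.c_[p,np.ones(len(p))]@R
    return o+d*((np.broadcast_to(z,len(p))-o[2])/d[:,2])[:,None]
def proj(c,X):
    return cv2.projectPoints(np.array(X,float).reshape(-1,3),cv2.Rodrigues(np.array(c["R"]))[0],np.array(c["t"],float),np.array(c["mtx"]),np.array(c["distortion"]))[0].reshape(-1,2)
def crop(c,u0,v0,u1,v1,s,f,draw=None):
    im=cv2.resize(c["pixels"][v0:v1,u0:u1],None,fx=s,fy=s,interpolation=cv2.INTER_CUBIC)
    if draw is not None:
        for q in draw:
            if isinstance(q,np.ndarray) and q.ndim==2:
                cv2.polylines(im,[np.int32((q-[u0,v0]+.5)*s)],True,(0,255,255),1)
    cv2.imwrite("pics/"+f+".png",im)
E
python3 - <<'E'
from h import *
c=shot("top","topA"); shot("scene","sceneA")
crop(c,120,130,340,340,3.6 if 0 else 2.8,"c1")
crop(c,340,120,440,290,3.5,"c2")
E
```

```text
(no output)
```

View pics/c1.png

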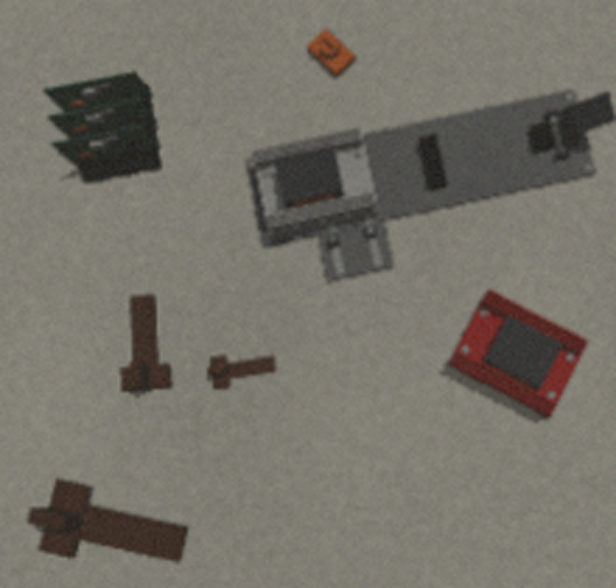

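View pics/c2.png

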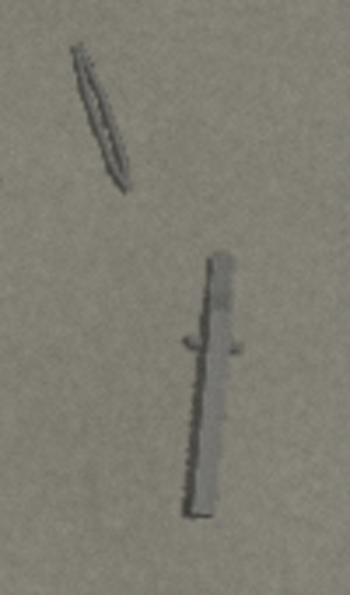

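```bash
python3 - <<'E'
from h import *
c=load("topA")
def P(pts,o,s,z): return unproj(c,np.array(pts)/s+np.array(o)-.5*0,z)
f=P([(570,92),(593,172),(322,282),(392,265),(374,218)],(120,130),2.8,.006); print(f.round(4))
print("shim",P([(143,297),(146,388)],(120,130),2.8,.006).round(4))
b=P([(223,252),(200,515),(186,341),(238,350)],(340,120),3.5,[.0105,.0145,.0045,.0045]); print("bar",b.round(4))
E
```

```text
[[ 0.6931 -0.1691  0.006 ]
 [ 0.6073 -0.1804  0.006 ]
 [ 0.5278  0.1005  0.006 ]
 [ 0.5367  0.0302  0.006 ]
 [ 0.5859  0.0428  0.006 ]]
shim [[0.5333 0.2777 0.006 ]
 [0.4437 0.2812 0.006 ]]
bar [[ 0.5811 -0.3812  0.0105]
 [ 0.3755 -0.3257  0.0145]
 [ 0.5138 -0.3406  0.0045]
 [ 0.5016 -0.381   0.0045]]
```

```bash
cat >> h.py <<'E'
def down(ang,tilt=0):
    """tool matrix: approach straight down, jaw axis (tool y) at world angle ang"""
    x=np.array([0,0,-1.]); y=np.array([np.cos(ang),np.sin(ang),0]); 
    return np.c_[x,y,np.cross(x,y)]
def rpy(M): return Rot.from_matrix(M).as_euler('xyz')
def mat(e): return Rot.from_euler('xyz',e).as_matrix()
E
python3 - <<'E'
from h import *
c=arm.camera("wrist"); R=np.array(c["R"]);t=np.array(c["t"])
M=mat(arm.read_tcp_rot()); p=np.array(arm.read_tcp_pos())
print(M.round(3)); C=-R.T@t
print("cam in tool",M.T@(C-p)); print("cam axes in tool (rows)",(R@M).round(4).tolist())
np.savez("camtool.npz",C=M.T@(C-p),A=R@M)
A=R@M; Ct=M.T@(C-p)
def view(target,dist,ang):
    Mt=down(ang); f=Mt@A[2]; return np.array(target)-f*dist-Mt@Ct, rpy(Mt)
for nm,tg,d,ang in [("shim",(.49,.28,0),.25,0.0),("fix",(.62,-.03,.03),.36,np.radians(97.5)),("bar",(.47,-.355,0),.3,np.radians(75)),("bar",(.47,-.355,0),.3,np.radians(-15))]:
  for k in (0,np.pi):
    pos,e=view(tg,d,ang+k); print(nm,k,pos.round(3),arm.inverse_kinematics(pos,e))
print(arm.read_clock())
E
```

```text
[[-0.     0.226  0.974]
 [-0.001  0.974 -0.226]
 [-1.    -0.001 -0.   ]]
cam in tool [-0.11678015 -0.00059813 -0.08294378]
cam axes in tool (rows) [[0.0001, 1.0, -0.0006], [-0.3221, 0.0006, 0.9467], [0.9467, 0.0001, 0.3221]]
shim 0 [0.491 0.278 0.12 ] [ 3.34958288e-01  1.96921256e-01  1.95295886e+00 -4.44089210e-16
  9.91712537e-01  3.34958288e-01]
shim 3.141592653589793 [0.489 0.282 0.12 ] [ 3.43818885e-01  1.99776430e-01  1.94957110e+00 -4.44089210e-16
  9.92245123e-01 -2.79777377e+00]
fix 0 [ 0.587 -0.034  0.254] [-0.2298304   0.09871994  1.79798952  0.          1.24488319 -1.93152642]
fix 3.141592653589793 [ 0.653 -0.026  0.254] [-0.19523777  0.24121343  1.63565673  0.          1.2647225   1.24465886]
bar 0 [ 0.457 -0.351  0.167] [-0.83096469  0.16067666  1.89700987  0.          1.08390612 -2.13996163]
bar 3.141592653589793 [ 0.483 -0.359  0.167] [-0.80764254  0.21501326  1.83364115  0.          1.09293824  1.02495317]
bar 0 [ 0.474 -0.342  0.167] [-0.79829493  0.17849256  1.87651233  0.          1.08658776 -0.53649554]
bar 3.141592653589793 [ 0.466 -0.368  0.167] [-0.83940372  0.19792876  1.85383839  0.          1.0898255   2.56398832]
0.3<stdin>:12: UserWarning: Gimbal lock detected. Setting third angle to zero since it is not possible to uniquely determine all angles.
```

```bash
cat >> h.py <<'E'
import warnings; warnings.filterwarnings("ignore")
_z=np.load("camtool.npz")
def view(target,dist,ang):
    Mt=down(ang); f=Mt@_z["A"][2]; return np.array(target)-f*dist-Mt@_z["C"], rpy(Mt)
E
python3 - <<'E'
from h import *
for nm,tg,d,ang in [("wshim",(.51,.28,0),.30,-np.pi/2*0-np.pi/2*1),("wfix",(.62,-.03,.03),.36,np.radians(97.5-90-7.5)-np.pi/2+np.pi*0),("wbar",(.47,-.355,0),.3,np.radians(-105))][:1]:
    pass
V=[("wshim",(.49,.28,0),.30,0.0),("wfix",(.62,-.03,.03),.36,np.radians(-82.5)),("wbar",(.47,-.355,0),.3,np.radians(-105))]
for nm,tg,d,ang in V:
    pos,e=view(tg,d,ang); arm.move_to(pos,e); shot("wrist",nm); print(nm,arm.read_clock(),(np.array(arm.read_tcp_pos())-pos).round(4),arm.read_joint_positions())
E
```

```text
wshim 2.1833 [-0.0002  0.001   0.0003] [3.63731934e-01 1.51335703e-01 1.90698037e+00 1.77519951e-04
 1.08263173e+00 3.61963662e-01]
wfix 3.6167 [-0.0004  0.0014 -0.0005] [-1.93323472e-01  2.41173501e-01  1.63668695e+00  3.44889528e-04
  1.26479439e+00  1.24434451e+00]
wbar 5.0917 [0.001  0.0008 0.0005] [-8.05625257e-01  2.14687405e-01  1.83303011e+00  3.28122847e-04
  1.09300456e+00  1.02501920e+00]
```

View pics/wshim.png

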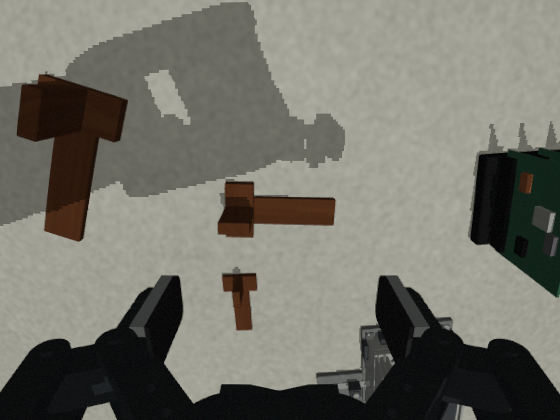

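View pics/wfix.png

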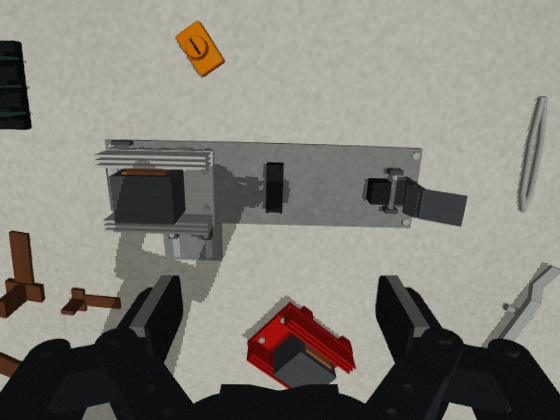

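View pics/wbar.png

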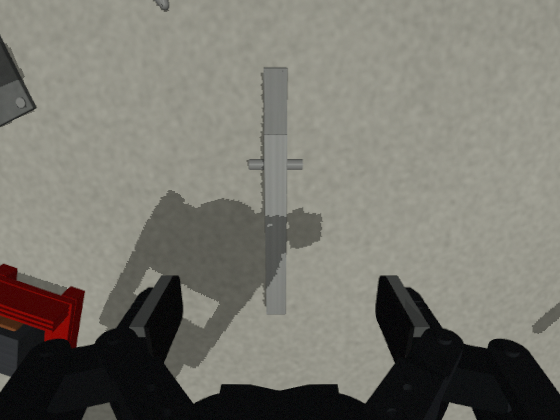

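```bash
python3 - <<'E'
from h import *
c=load("wbar"); crop(c,230,50,320,330,2.1*1.0,"x")
a=c["pixels"]
A=cv2.resize(a[55:175,235:315],None,fx=4.8,fy=4.8,interpolation=cv2.INTER_CUBIC)
B=cv2.resize(a[205:325,235:315],None,fx=4.8,fy=4.8,interpolation=cv2.INTER_CUBIC)
cv2.imwrite("pics/cb.png",np.hstack([A,B]))
c=load("wshim"); crop(c,205,170,350,245,5.4,"cs")
c=load("wfix"); crop(c,90,130,250,270,4.2,"cf1"); crop(c,240,130,480,240,3.3,"cf2")
E
```

```text
(no output)
```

View pics/cb.png

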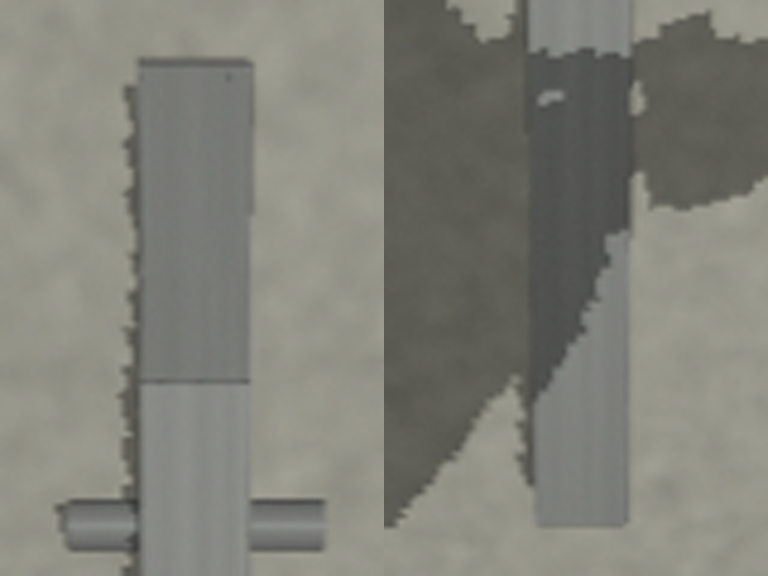

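View pics/cs.png

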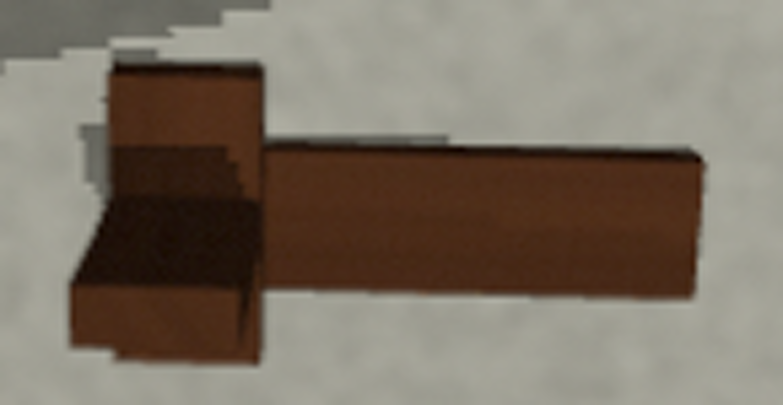

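View pics/cf1.png

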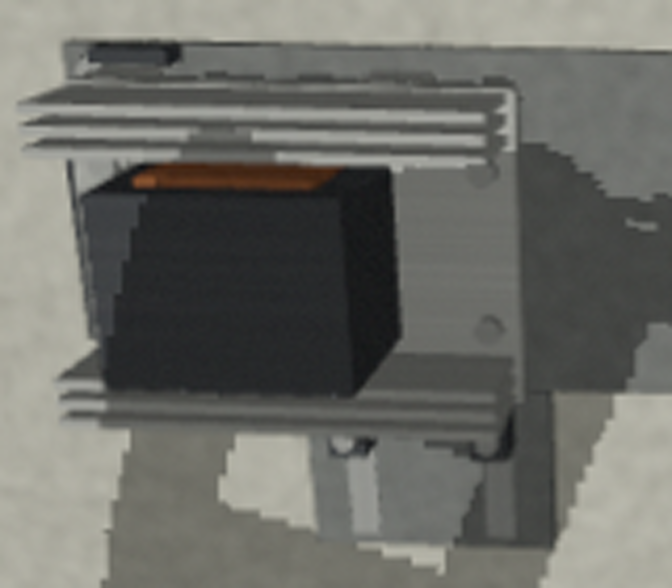

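View pics/cf2.png

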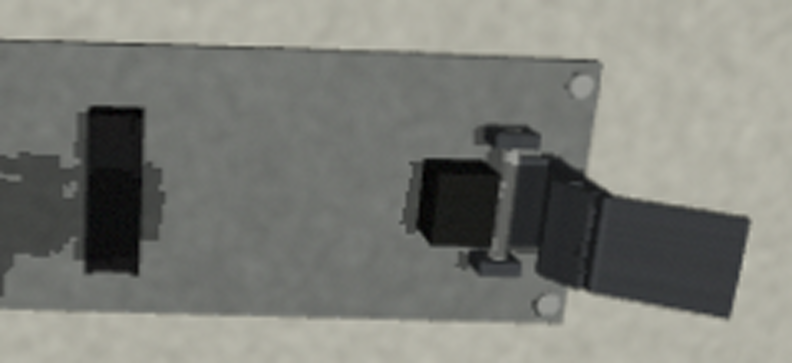

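```bash
cat > fit.py <<'E'
from h import *
from scipy.optimize import least_squares
def px(l,o,s): return (np.array(l,float)+.5)/s-.5+np.array(o)
def fit(c,obj,uv,x0,z0,solvez=False):
    obj=np.array(obj,float)/1000
    def W(q): return obj@Rot.from_euler('z',q[2]).as_matrix().T+[q[0],q[1],z0+(q[3] if len(q)>3 else 0)]
    r=least_squares(lambda q:(proj(c,W(q))-uv).ravel(),list(x0)+([0] if solvez else []),loss='soft_l1',x_scale=[.01,.01,.1]+([.01] if solvez else []))
    return r.x,(proj(c,W(r.x))-uv)
if __name__=="__main__":
    S={}
    obj=[(74,9,10.5),(74,-9,10.5),(0,22,0),(0,-22,0),(-137,9,14),(-137,-9,14),(26,9,14),(26,-9,14)]
    uv=np.r_[px([(139,64),(253,64),(62,525),(325,525)],(235,55),4.8),px([(151,524),(245,524)],(235,205),4.8),px([(139,381),(249,381)],(235,55),4.8)]
    cb=load("wbar")
    for sz in (0,1):
        q,r=fit(cb,obj,uv,(.5,-.36,-.26),.0045,sz); print("bar",q.round(4),np.degrees(q[2]).round(2),r.round(1).tolist())
        if not sz: S["bar"]=q
    obj=[(82,12,6),(82,-12,6),(12,24,8),(-12,24,8),(12,-24,8),(-12,5,48),(12,5,48),(-12,-5,48)]
    uv=px([(700,160),(693,297),(262,73),(112,73),(262,362),(72,285),(246,287),(72,347)],(205,170),5.4)
    cs=load("wshim")
    for sz in (0,1):
        q,r=fit(cs,obj,uv,(.46,.28,0),0,sz); print("shim",q.round(4),np.degrees(q[2]).round(2),r.round(1).tolist())
        if not sz: S["shim"]=q
    obj=[(-220,-46,6),(-220,46,6),(122,-46,6),(66,94,6),(-2,94,6),(-53,-26,23),(-71,-26,23),(-53,26,23),(-243.3,-15,82.5),(-243.3,15,82.5),(-208.7,-15,62.5),(-208.7,15,62.5)]
    uv=np.r_[px([(600,62),(562,322)],(240,130),3.3),px([(65,42),(318,540),(553,547)],(90,130),4.2),px([(88,107),(145,107),(85,272),(748,215),(730,318),(605,193),(592,288)],(240,130),3.3)]
    cf=load("wfix")
    for sz in (0,1):
        q,r=fit(cf,obj,uv,(.62,.04,1.70),0,sz); print("fix",q.round(4),np.degrees(q[2]).round(2),r.round(1).tolist())
        if not sz: S["fix"]=q
    pickle.dump(S,open("S.pkl","wb"))
E
python3 fit.py
```

```text
bar [ 0.5101 -0.3631 -0.2604] -14.92 [[-0.7, -0.3], [0.0, -0.3], [1.2, -0.1], [-0.2, -0.1], [-0.2, 0.8], [-0.2, 0.8], [-0.2, -0.0], [0.5, -0.0]]
bar [ 0.51   -0.3631 -0.2604 -0.0013] -14.92 [[-0.7, 0.0], [-0.0, 0.0], [1.3, -0.2], [-0.3, -0.2], [-0.1, 0.1], [-0.2, 0.1], [-0.1, 0.0], [0.5, 0.0]]
shim [ 0.4569  0.2809 -0.0238] -1.37 [[2.1, -0.4], [1.2, 0.6], [0.4, 0.5], [-0.8, -0.2], [0.3, 0.3], [-0.8, -0.7], [-0.5, -0.3], [-0.4, 0.3]]
shim [ 0.4565  0.2791 -0.0216 -0.0049] -1.24 [[0.6, -0.3], [-0.2, 0.3], [0.3, 1.1], [-0.4, 0.4], [0.3, -0.1], [-0.2, -0.8], [-0.5, -0.4], [0.3, 0.0]]
fix [0.6314 0.0407 1.6808] 96.3 [[0.4, -2.3], [-0.2, -1.0], [-3.2, -0.6], [-1.3, 0.2], [-0.4, 0.1], [-1.9, 1.5], [-1.6, 1.9], [-1.5, -0.5], [8.7, 0.4], [7.5, 0.4], [5.7, -0.1], [4.7, 1.1]]
fix [ 0.629   0.0408  1.6778 -0.0089] 96.13 [[-3.3, -0.9], [-3.6, -1.4], [0.8, 0.1], [0.6, -1.5], [0.3, -1.6], [-1.9, 2.1], [-2.0, 2.5], [-1.6, -1.1], [2.6, 0.7], [1.7, -0.1], [1.2, 0.4], [0.3, 0.7]]
```

```bash
python3 - <<'E'
from fit import *
obj=[(-220,-46,6),(-220,46,6),(122,-46,6),(66,94,6),(-2,94,6),(-53,-26,23),(-71,-26,23),(-53,26,23)]
uv=np.r_[px([(600,62),(562,322)],(240,130),3.3),px([(65,42),(318,540),(553,547)],(90,130),4.2),px([(88,107),(145,107),(85,272)],(240,130),3.3)]
cf=load("wfix")
for sz in (0,1):
    q,r=fit(cf,obj,uv,(.62,.04,1.70),0,sz); print("fixw",q.round(4),np.degrees(q[2]).round(2),r.round(1).tolist())
    if not sz: qw=q
ct=load("topA")
obj2=[(-220,-46,6),(-220,46,6),(66,94,6),(-2,94,6),(-53,-26,23),(-53,26,23)]
uv2=px([(570,92),(593,172),(325,282),(393,266),(420,138),(429,191)],(120,130),2.8)
q,r=fit(ct,obj2,uv2,(.62,.04,1.70),0); print("fixtop",q.round(4),np.degrees(q[2]).round(2),r.round(1).tolist())
def W(q,o): return np.array(o,float)/1000@Rot.from_euler('z',q[2]).as_matrix().T+[q[0],q[1],0]
polys=[[(-220,-46,6),(-220,46,6),(122,46,6),(122,-46,6)],[(-2,46,6),(66,46,6),(66,94,6),(-2,94,6)],[(-71,-26,23),(-53,-26,23),(-53,26,23),(-71,26,23)],[(-243.3,-15,82.5),(-243.3,15,82.5),(-208.7,15,62.5),(-208.7,-15,62.5)],[(-184,-10,26),(-164,-10,26),(-164,10,26),(-184,10,26)],[(0,-40,22),(25,-40,22),(25,40,22),(0,40,22)]]
crop(cf,90,120,480,280,2.05,"o1",[proj(cf,W(qw,p)) for p in polys])
crop(ct,190,140,360,250,4.5,"o2",[proj(ct,W(q,p)) for p in polys])
cs=load("sceneA")
crop(cs,210,190,370,290,4.9,"o3",[proj(cs,W(q,p)) for p in polys])
E
```

```text
fixw [0.6316 0.0392 1.675 ] 95.97 [[1.9, -1.1], [0.7, 0.1], [-1.6, -1.2], [-0.5, -0.0], [0.4, 0.2], [-0.3, 1.8], [0.0, 2.3], [-0.2, -0.2]]
fixw [ 0.6306  0.0392  1.6752 -0.0028] 95.98 [[0.6, -0.6], [-0.4, -0.1], [-0.3, -0.6], [0.2, -0.4], [0.8, -0.2], [-0.3, 2.2], [-0.1, 2.7], [-0.2, -0.3]]
fixtop [0.628  0.0425 1.677 ] 96.08 [[0.9, -1.1], [0.7, 0.9], [0.1, 0.3], [-0.1, 0.7], [-1.3, -0.1], [-0.4, -1.3]]
```

View pics/o1.png

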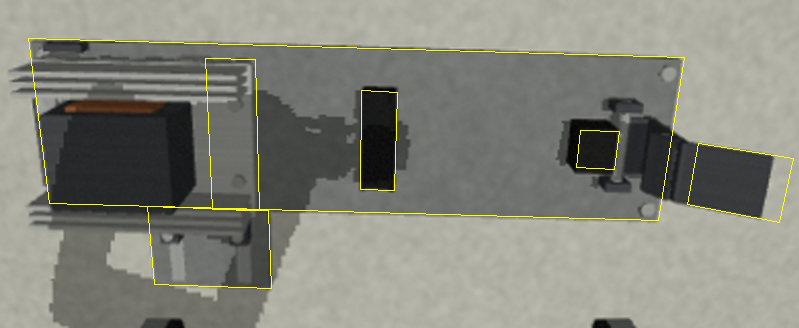

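View pics/o2.png

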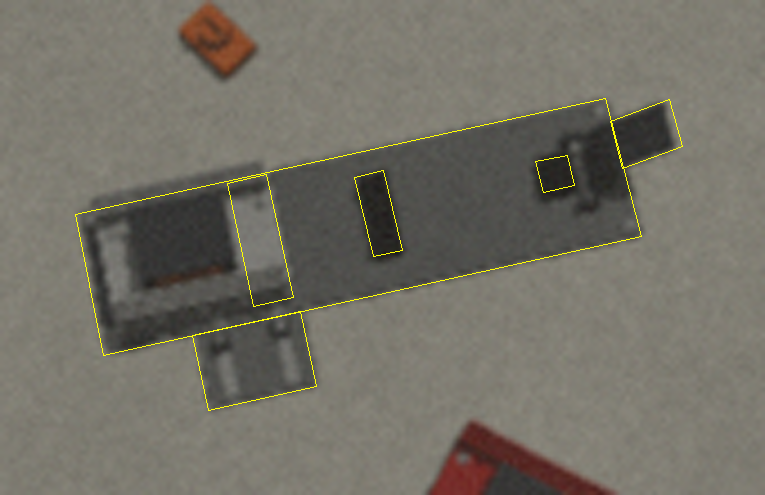

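View pics/o3.png

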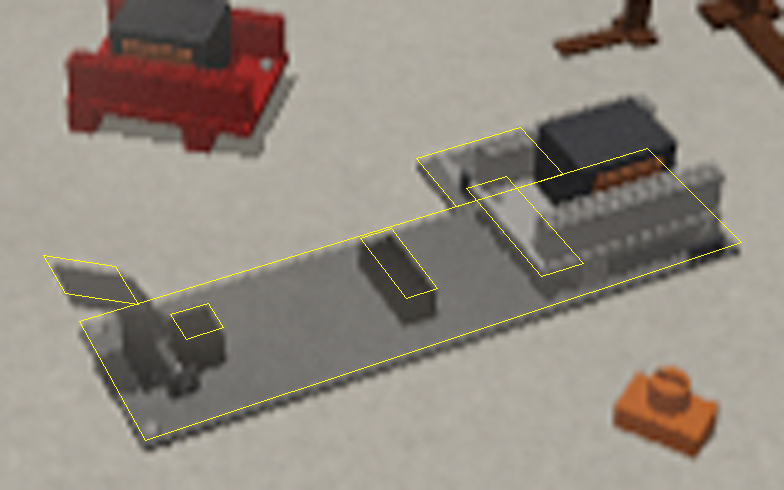

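```bash
python3 - <<'E'
from h import *
t=load("topA")["pixels"]; s=load("sceneA")["pixels"]
def z(a,u0,v0,u1,v1,k): return cv2.resize(a[v0:v1,u0:u1],None,fx=k,fy=k,interpolation=cv2.INTER_CUBIC)
cv2.imwrite("pics/t1.png",np.hstack([z(t,380,185,420,235,9),z(t,380,225,420,275,9)]))
cv2.imwrite("pics/t2.png",z(t,155,228,190,278,11))
cv2.imwrite("pics/s1.png",z(s,130,205,170,275,8))
cv2.imwrite("pics/s2.png",z(s,345,170,385,212,13))
E
```

```text
(no output)
```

View pics/t1.png

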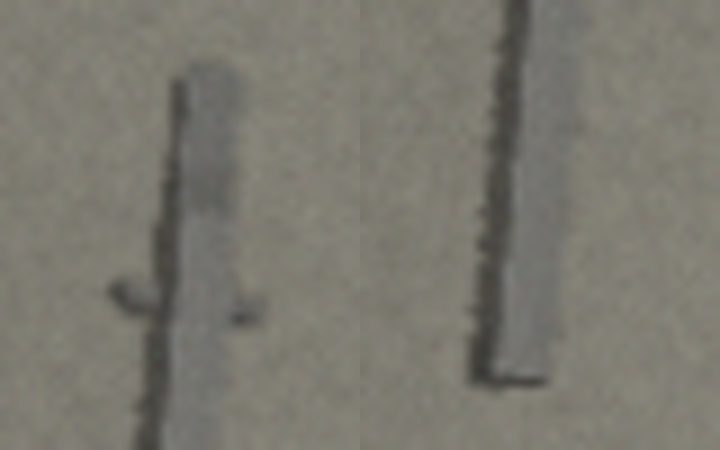

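View pics/t2.png

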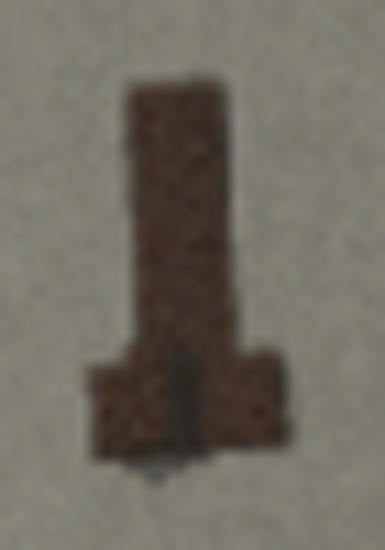

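View pics/s1.png

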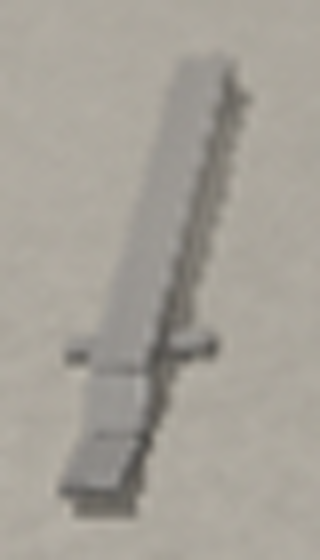

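View pics/s2.png

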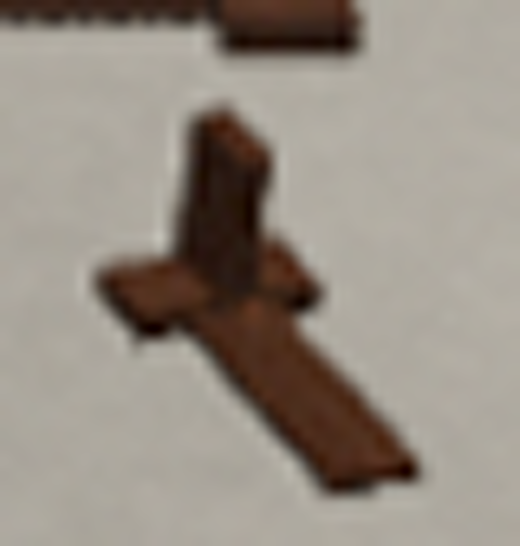

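```bash
cat > bundle.py <<'E'
from fit import *
O=[]  # (image, obj, pts, uv)
bt=[(74,9,10.5),(74,-9,10.5),(0,22,0),(0,-22,0),(-137,9,14),(-137,-9,14)]
O.append(("wbar","bar",bt+[(26,9,14),(26,-9,14)],np.r_[px([(139,64),(253,64),(62,525),(325,525)],(235,55),4.8),px([(151,524),(245,524)],(235,205),4.8),px([(139,381),(249,381)],(235,55),4.8)]))
O.append(("topA","bar",bt,np.r_[px([(190,62),(242,66),(110,290),(263,313)],(380,185),9),px([(133,374),(189,376)],(380,225),9)]))
O.append(("sceneA","bar",[(74,-9,10.5),(74,9,10.5),(26,-9,14),(26,9,14),(0,-22,0),(0,22,0),(-137,-9,14),(-137,9,14)],px([(62,490),(133,488),(92,368),(148,372),(66,352),(216,345),(182,55),(236,62)],(130,205),8)))
O.append(("wshim","shim",[(82,12,6),(82,-12,6),(12,24,8),(-12,24,8),(12,-24,8),(-12,5,48),(12,5,48),(-12,-5,48)],px([(700,160),(693,297),(262,73),(112,73),(262,362),(72,285),(246,287),(72,347)],(205,170),5.4)))
O.append(("topA","shim",[(82,12,6),(82,-12,6),(12,24,8),(-12,24,8),(12,-24,8),(-12,-24,8)],px([(128,88),(226,82),(92,368),(97,458),(283,352),(290,443)],(155,228),11)))
O.append(("sceneA","shim",[(82,12,6),(82,-12,6),(-12,-24,8),(12,-24,8),(12,24,8),(12,5,48)],px([(418,465),(325,485),(98,275),(140,328),(318,292),(268,158)],(345,170),13)))
O.append(("wfix","fix",[(-220,-46,6),(-220,46,6),(122,-46,6),(66,94,6),(-2,94,6),(-53,-26,23),(-71,-26,23),(-53,26,23)],np.r_[px([(600,62),(562,322)],(240,130),3.3),px([(65,42),(318,540),(553,547)],(90,130),4.2),px([(88,107),(145,107),(85,272)],(240,130),3.3)]))
O.append(("topA","fix",[(-220,-46,6),(-220,46,6),(66,94,6),(-2,94,6),(-53,-26,23),(-53,26,23)],px([(570,92),(593,172),(325,282),(393,266),(420,138),(429,191)],(120,130),2.8)))
O.append(("sceneA","fix",[(-220,-46,6),(-220,46,6),(122,-46,6),(-53,-26,23),(-71,-26,23),(-53,26,23),(-71,26,23),(-2,94,6)],px([(147,443),(82,325),(741,247),(436,290),(407,300),(393,232),(362,240),(418,160)],(210,190),4.9)))
cams={n:load(n) for n in ["wbar","wshim","wfix","topA","sceneA"]}
grp={"wbar":0,"wshim":0,"wfix":0,"topA":1,"sceneA":2}
sig={"wbar":.4,"wshim":.4,"wfix":.6,"topA":.4,"sceneA":.5}
names=["bar","shim","fix"]; z0={"bar":.0045,"shim":0,"fix":0}
def camc(n,d):
    c=dict(cams[n]); dR=Rot.from_rotvec(d[:3]).as_matrix(); c["R"]=dR@np.array(c["R"]); c["t"]=dR@np.array(c["t"])+d[3:]; return c
def res(q,raw=False):
    P={k:q[3*i:3*i+3] for i,k in enumerate(names)}; D=q[9:].reshape(3,6); r=[]; rr=[]
    for n,o,p,uv in O:
        X=np.array(p,float)/1000@Rot.from_euler('z',P[o][2]).as_matrix().T+[P[o][0],P[o][1],z0[o]]
        e=proj(camc(n,D[grp[n]]),X)-uv; rr.append((n,o,e)); r.append((e/sig[n]).ravel())
    if raw: return rr
    pri=np.c_[D[:,:3]/np.radians(.25),D[:,3:]/.0015]
    return np.r_[np.concatenate(r),pri.ravel()]
if __name__=="__main__":
    q0=np.r_[.51,-.363,-.26,.457,.281,-.02,.63,.04,1.676,np.zeros(18)]
    s=least_squares(res,q0,loss='soft_l1',f_scale=2.,x_scale='jac')
    J=s.jac; cov=np.linalg.inv(J.T@J)
    for i,k in enumerate(names): print(k,s.x[3*i:3*i+3].round(4),np.degrees(s.x[3*i+2]).round(2),"sd mm",(np.sqrt(np.diag(cov))[3*i:3*i+3]*1000).round(2))
    print(np.degrees(s.x[9:].reshape(3,6)[:,:3]).round(2).tolist(),(s.x[9:].reshape(3,6)[:,3:]*1000).round(2).tolist())
    for n,o,e in res(s.x,True): print(n,o,e.round(1).tolist())
    pickle.dump({k:s.x[3*i:3*i+3] for i,k in enumerate(names)},open("S.pkl","wb")); np.save("D.npy",s.x[9:].reshape(3,6))
E
python3 bundle.py
```

```text
bar [ 0.5088 -0.362  -0.2621] -15.02 sd mm [0.67 0.55 2.78]
shim [ 0.4559  0.2789 -0.0266] -1.52 sd mm [0.58 0.59 4.24]
fix [0.6292 0.0399 1.6729] 95.85 sd mm [0.59 0.68 2.88]
[[0.12, 0.01, -0.12], [-0.04, -0.08, -0.21], [-0.1, 0.08, -0.18]] [[0.77, -1.32, 1.43], [-0.14, -0.24, 0.15], [0.9, -0.43, 1.2]]
wbar bar [[-0.6, 0.2], [0.0, 0.2], [1.5, -0.2], [-0.3, -0.2], [0.0, -0.4], [-0.1, -0.4], [-0.0, 0.1], [0.5, 0.1]]
topA bar [[-0.4, -0.2], [0.1, 0.3], [0.7, 0.2], [-0.8, -0.2], [-0.4, -0.1], [-0.0, 0.5]]
sceneA bar [[-0.0, -0.3], [-1.1, -0.4], [-0.1, 0.4], [0.4, -0.5], [0.9, -0.0], [0.1, -0.1], [-0.0, 0.6], [-0.1, -0.6]]
wshim shim [[1.5, -0.3], [0.6, 0.5], [0.4, 0.7], [-0.6, -0.0], [0.2, 0.1], [-0.5, -0.7], [-0.5, -0.3], [-0.1, 0.2]]
topA shim [[0.2, -0.1], [-0.1, -0.4], [0.1, -0.0], [0.1, 0.6], [0.2, -0.1], [0.0, 0.4]]
sceneA shim [[0.3, 0.0], [0.2, -0.1], [-0.4, -0.4], [-0.1, -0.5], [0.2, -0.3], [0.3, -0.1]]
wfix fix [[0.8, -0.5], [-0.3, 0.1], [-1.0, -0.6], [-0.2, -0.2], [0.5, -0.0], [-0.5, 2.3], [-0.3, 2.8], [-0.4, -0.0]]
topA fix [[1.0, -1.2], [0.7, 0.7], [0.2, 0.1], [-0.0, 0.5], [-1.2, -0.3], [-0.3, -1.5]]
sceneA fix [[-0.3, 0.3], [-0.4, 0.1], [0.2, -0.2], [0.4, 0.4], [-0.1, 0.5], [-0.3, 0.2], [-0.2, 0.4], [-0.2, 0.4]]
```

```bash
cat >> h.py <<'E'
S=pickle.load(open("S.pkl","rb")) if os.path.exists("S.pkl") else None
def T(name,p,z0=0.0):
    q=S[name]; v=np.array(p,float)/1000
    return Rot.from_euler('z',q[2]).as_matrix()@v+[q[0],q[1],z0]
def toolbar(yaw,pitch):
    """tool matrix when gripping the bar (yaw world, pitch handle up), jaw = bar -y"""
    Rb=Rot.from_euler('z',yaw).as_matrix()@Rot.from_euler('y',pitch).as_matrix()
    return Rb, Rb@np.c_[[0,0,-1.],[0,-1,0],[-1,0,0]]
def st(m=""):
    print(m,"t",round(arm.read_clock(),2),"p",np.array(arm.read_tcp_pos()).round(4),"F",np.array(arm.read_contact_force()).round(1),"w",round(arm.read_width(),3))
E
python3 - <<'E'
from h import *
Rb,M=toolbar(S["bar"][2],0); print(np.linalg.det(M),np.allclose(M,down(S["bar"][2]-np.pi/2)))
p=T("bar",(-55,0,0)); e=rpy(M)
arm.grip(0.55)
st()
arm.move_to([p[0],p[1],.09],e); st("above")
arm.sleep(.2); st("settled")
g=arm.servo_line([p[0],p[1],.029],vel=.08,guard=6); st(f"down {g}")
shot("wrist","w_pre"); shot("top","t_pre")
E
```

```text
0.9999999999999999 True
 t 5.56 p [ 0.4832 -0.359   0.1672] F [-0.6  0.5  0.3] w 0.551
above t 5.98 p [ 0.4555 -0.3477  0.0897] F [ 0.3 -0.1  0.8] w 0.551
settled t 6.18 p [ 0.4575 -0.3496  0.093 ] F [ 0.7 -0.3  0.3] w 0.552
down False t 7.09 p [ 0.4559 -0.3481  0.0293] F [ 0.1 -0.4  1.2] w 0.546
```

View pics/w_pre.png

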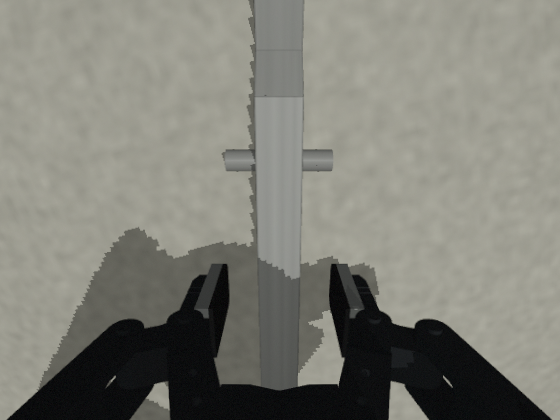

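```bash
python3 - <<'E'
from h import *
arm.grip(0.0,80); st("grip")
for i in range(4): print(np.array(arm.read_tcp_pos()).round(4),np.array(arm.read_joint_positions()).round(4))
arm.servo_line(T("bar",(-55,0,0))+[0,0,.13],vel=.2); st("lift"); 
shot("wrist","w_lift")
E
```

```text
grip t 7.58 p [ 0.456  -0.3481  0.0298] F [-0.3  1.6  4.1] w 0.185
[ 0.456  -0.3481  0.0298] [-8.2890e-01  3.5850e-01  1.9518e+00 -1.0000e-04  8.3040e-01  1.0040e+00]
[ 0.456  -0.3481  0.0298] [-8.2890e-01  3.5850e-01  1.9518e+00 -1.0000e-04  8.3040e-01  1.0040e+00]
[ 0.456  -0.3481  0.0298] [-8.2890e-01  3.5850e-01  1.9518e+00 -1.0000e-04  8.3040e-01  1.0040e+00]
[ 0.456  -0.3481  0.0298] [-8.2890e-01  3.5850e-01  1.9518e+00 -1.0000e-04  8.3040e-01  1.0040e+00]
lift t 8.23 p [ 0.4548 -0.3468  0.1283] F [ 0.3 -0.1 -4.1] w 0.183
```

View pics/w_lift.png

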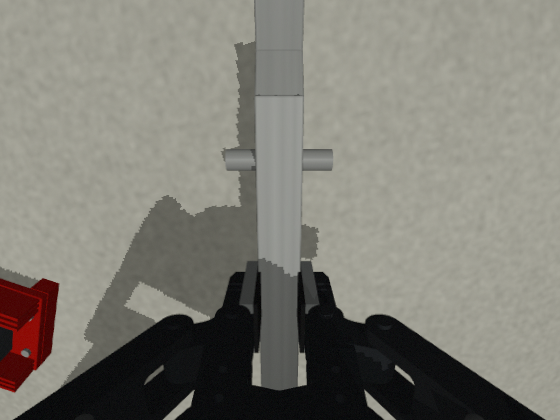

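```bash
cat >> h.py <<'E'
G=np.array([-54.6,0,25.3])/1000
def barpose(pin_mm,pitch_deg):
    """TCP pose so that bar pin is at pin_mm in fixture frame"""
    Rb,M=toolbar(S["fix"][2],np.radians(pitch_deg))
    return T("fix",pin_mm)+Rb@G, rpy(M)
E
python3 - <<'E'
from h import *
p,e=barpose((-78,0,130),15.4); print(p,arm.inverse_kinematics(p,e))
for q in [(-78,0,29),(-62,0,29),(-62,0,24.5)]:
    pp,ee=barpose(q,15.4); print(q,pp.round(4),arm.inverse_kinematics(pp,ee) is not None)
arm.move_to(p,e); st("pre")
p2,_=barpose((-78,0,60),15.4); arm.servo_line(p2,vel=.15); arm.sleep(.2); st("pre2"); print((np.array(arm.read_tcp_pos())-p2).round(4), (mat(arm.read_tcp_rot()).T@mat(e)).round(3).tolist())
shot("wrist","w_p"); c=shot("top","t_p"); s=shot("scene","s_p")
crop(c,190,140,360,250,4.5,"t_pc"); crop(s,210,150,370,290,4.2,"s_pc")
E
```

```text
[ 0.6418305  -0.08332648  0.16889098] [-0.19711275  0.29306287  1.75099082 -0.29927039  1.03665956 -0.15387146]
(-78, 0, 29) [ 0.6418 -0.0833  0.0679] True
(-62, 0, 29) [ 0.6402 -0.0674  0.0679] True
(-62, 0, 24.5) [ 0.6402 -0.0674  0.0634] True
pre t 9.52 p [ 0.6412 -0.084   0.1677] F [ 0.7 -0.3 -2.3] w 0.183
pre2 t 10.33 p [ 0.6429 -0.0836  0.1008] F [ 0.4  0.5 -2.4] w 0.185
[ 0.0011 -0.0003  0.0019] [[1.0, 0.003, 0.001], [-0.003, 1.0, 0.001], [-0.001, -0.001, 1.0]]
```

View pics/w_p.png

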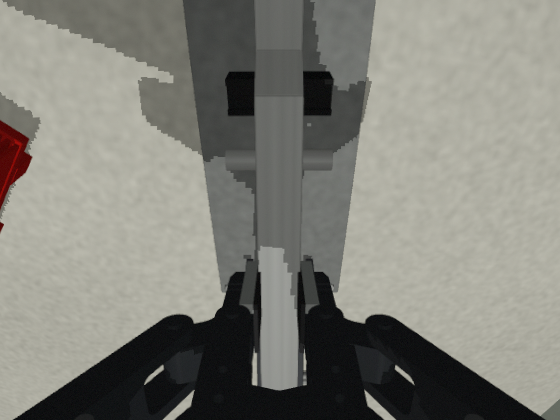

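View pics/s_pc.png

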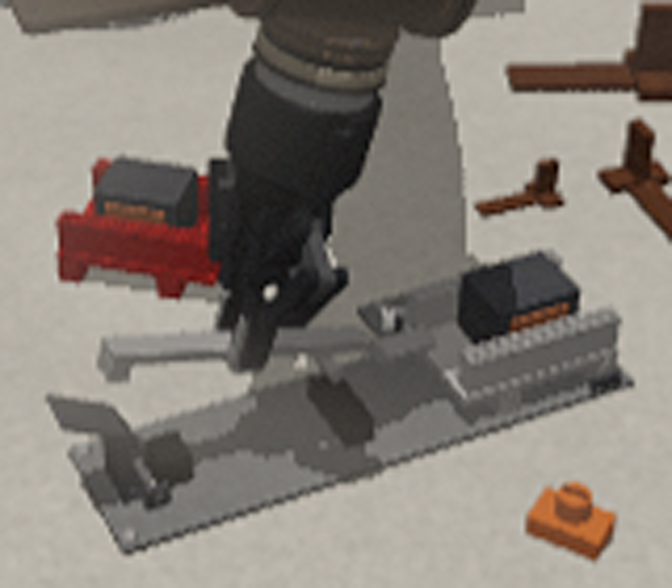

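```bash
python3 - <<'E'
from h import *
D=np.load("D.npy")
c=dict(load("w_p")); d=D[0]; dR=Rot.from_rotvec(d[:3]).as_matrix(); c["R"]=dR@np.array(c["R"]); c["t"]=dR@np.array(c["t"])+d[3:]
blk=[(-71,-26,23),(-53,-26,23),(-53,26,23),(-71,26,23)]
W=np.array([T("fix",p) for p in blk]); print(proj(c,W).round(1).tolist())
Rb,_=toolbar(S["fix"][2],np.radians(15.4)); pin=np.array([0.6429,-.0836,.1008])-Rb@G
B=lambda L: np.array([pin+Rb@(np.array(q)/1000) for q in L])
print("pin",proj(c,B([(0,22,0),(0,-22,0),(26,9,14),(26,-9,14)])).round(1).tolist())
crop(c,200,40,360,200,3.7,"w_pc",[proj(c,W),proj(c,B([(-4.5,22,0),(4.5,22,0),(4.5,-22,0),(-4.5,-22,0)])),proj(c,B([(26,9,14),(26,-9,14),(-20,-9,14),(-20,9,14)]))])
E
```

```text
[[329.0, 111.5], [331.8, 75.0], [223.1, 75.3], [226.1, 111.8]]
pin [[228.0, 159.2], [332.3, 158.9], [255.4, 95.2], [305.3, 95.1]]
```

View pics/w_pc.png

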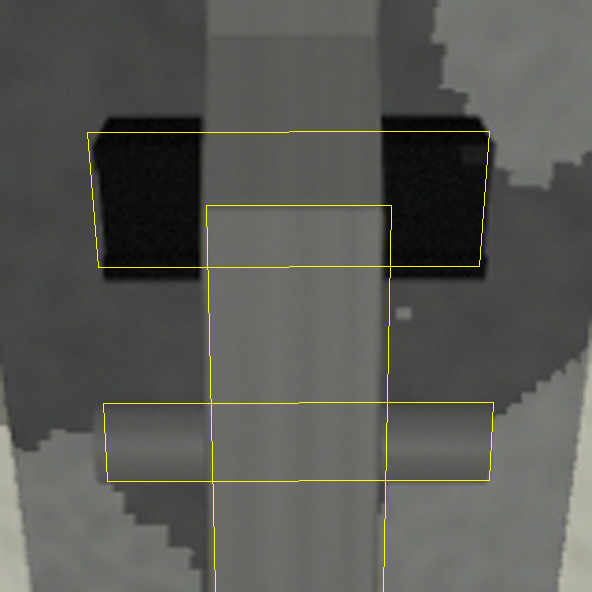

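```bash
python3 - <<'E'
from h import *
p,e=barpose((-79.2,0,29),15.4)
g=arm.servo_line(p,vel=.08,guard=5); st(f"dn {g}"); 
for i in range(3):
    arm.sleep(.1); print((np.array(arm.read_tcp_pos())-p).round(4))
shot("wrist","w_q"); s=shot("scene","s_q"); crop(s,210,190,370,290,4.9,"s_qc")
E
```

```text
dn False t 11.03 p [ 0.6415 -0.0844  0.0669] F [ 0.3 -0.5 -2.9] w 0.182
[0.0001 0.0001 0.    ]
[0.0003 0.     0.0004]
[0.0003 0.     0.0004]
```

View pics/s_qc.png

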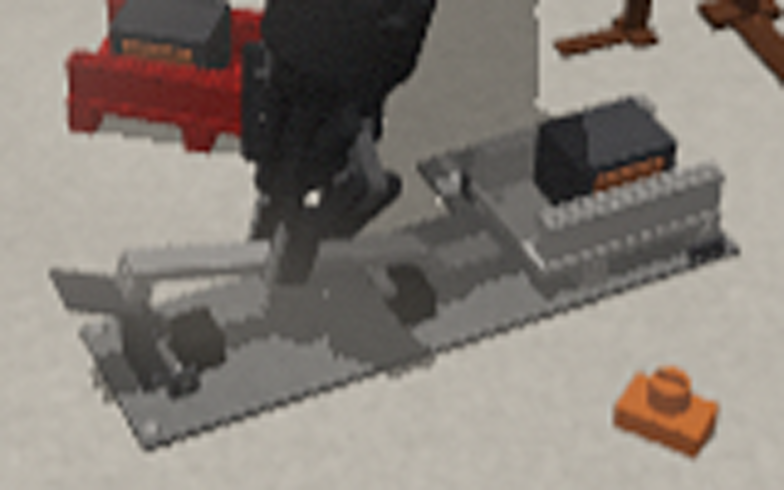

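View pics/w_q.png

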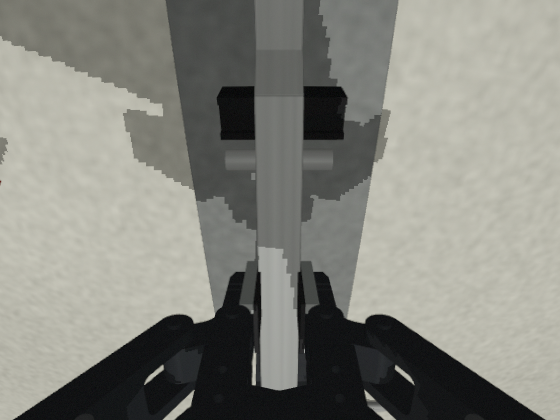

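```bash
python3 - <<'E'
from h import *
p,e=barpose((-63.2,0,28.9),15.4)
g=arm.servo_line(p,vel=.05,guard=5); st(f"fwd {g}"); arm.sleep(.1); print((np.array(arm.read_tcp_pos())-p).round(4)); st()
shot("wrist","w_r"); s=shot("scene","s_r"); crop(s,290,190,370,270,7,"s_rc")
E
```

```text
fwd False t 11.89 p [ 0.6402 -0.0681  0.0677] F [-0.3  0.  -2.5] w 0.183
[-0.      0.0001 -0.    ]
 t 11.99 p [ 0.6403 -0.0685  0.0678] F [-0.3 -0.4 -1.9] w 0.182
```

View pics/w_r.png

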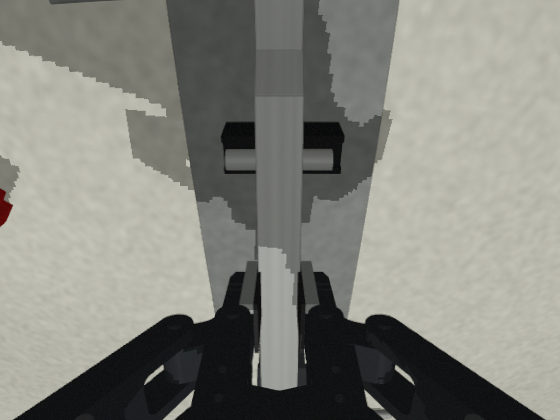

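View pics/s_rc.png

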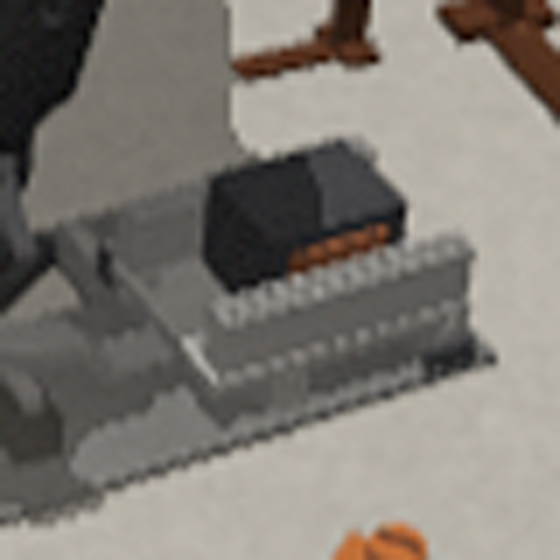

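```bash
python3 - <<'E'
from h import *
D=np.load("D.npy")
c=dict(load("w_r")); d=D[0]; dR=Rot.from_rotvec(d[:3]).as_matrix(); c["R"]=dR@np.array(c["R"]); c["t"]=dR@np.array(c["t"])+d[3:]
f=lambda L: proj(c,np.array([T("fix",p) for p in L]))
b=[]
for x in (0,-1.2):
  b.append(f([(-71+x,-26,23),(-53+x,-26,23),(-53+x,26,23),(-71+x,26,23)]))
b.append(f([(-63.2-4.5,-22,28.9),(-63.2+4.5,-22,28.9),(-63.2+4.5,22,28.9),(-63.2-4.5,22,28.9)]))
print(b)
crop(c,205,105,360,190,5,"a1"); crop(c,205,105,360,190,5,"a2",b)
cv2.imwrite("pics/a.png",np.vstack([cv2.resize(cv2.imread("pics/a1.png"),None,fx=.9,fy=.7)*2 if 0 else cv2.convertScaleAbs(cv2.imread("pics/a1.png")[:, :],alpha=2.2)[60:360],cv2.convertScaleAbs(cv2.imread("pics/a2.png"),alpha=2.2)[60:360]]))
E
```

```text
[array([[338.33467571, 169.08743473],
       [342.28334656, 131.12611341],
       [218.67706934, 131.23439158],
       [222.49534278, 169.19701649]]), array([[338.08529367, 171.45161831],
       [342.00767391, 133.80981493],
       [218.94372887, 133.91827866],
       [222.73639997, 171.56119209]]), array([[331.75503915, 168.69070286],
       [333.54633277, 149.42236867],
       [227.50094694, 149.51844302],
       [229.2201636 , 168.78727584]])]
```

View pics/a.png

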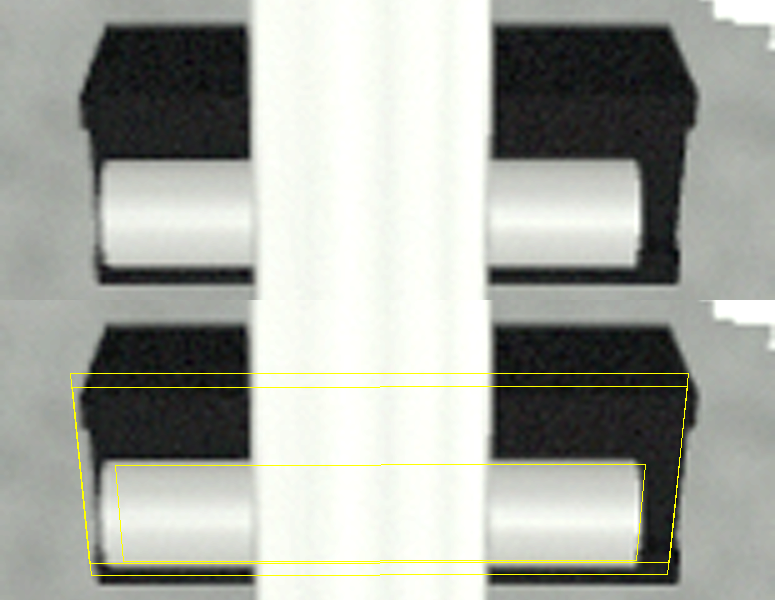

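```bash
python3 - <<'E'
from h import *
p,e=barpose((-64.1,0,28.9),15.4)
arm.servo_line(p,vel=.05); st("shift")
p,e=barpose((-64.1,0,22.5),15.4)
g=arm.servo_line(p,vel=.02,guard=5); st(f"lower {g}"); print("pin z est",24.5-2+ (np.array(arm.read_tcp_pos())-p)[2]*1000, (np.array(arm.read_tcp_pos())-p).round(4))
shot("wrist","w_s")
c=load("w_s"); crop(c,205,105,360,190,5,"a3")
cv2.imwrite("pics/a3.png",cv2.convertScaleAbs(cv2.imread("pics/a3.png"),alpha=2.2))
E
```

```text
shift t 12.34 p [ 0.6404 -0.0697  0.0678] F [ 0.8 -0.1 -2.5] w 0.184
lower True t 12.67 p [ 0.6409 -0.0701  0.0627] F [-0.  -0.2  4. ] w 0.188
pin z est 23.853861884466582 [ 0.0005 -0.0006  0.0014]
```

View pics/a3.png

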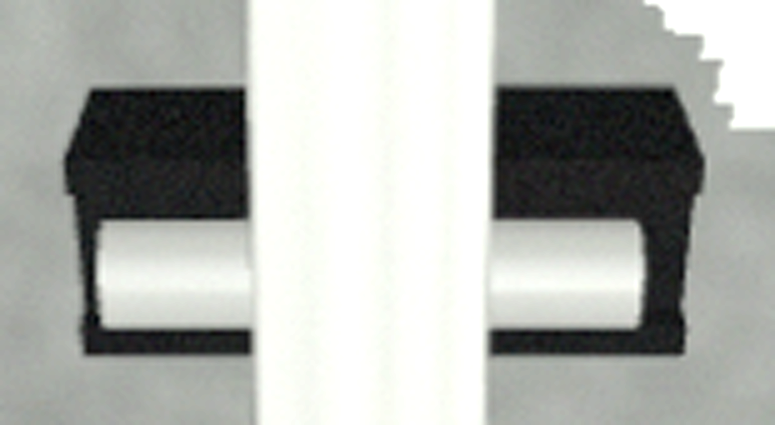

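```bash
python3 - <<'E'
from h import *
for a in (13,10.7):
    p,e=barpose((-64.1,0,24.2),a)
    g=arm.servo_line(p,rot=e,vel=.03,guard=8); st(f"rot {a} {g}")
arm.grip(0.4); st("open"); arm.sleep(.2)
shot("wrist","w_t"); s=shot("scene","s_t"); crop(s,210,190,370,290,4.9,"s_tc")
E
```

```text
rot 13 False t 12.97 p [ 0.641  -0.0717  0.0614] F [ 1.2 -0.7  2.3] w 0.181
rot 10.7 False t 13.22 p [ 0.6409 -0.0726  0.0593] F [ 1.3 -0.2  1.7] w 0.186
open t 13.53 p [ 0.6402 -0.0722  0.0586] F [-0.4 -0.4  0.4] w 0.398
```

View pics/w_t.png

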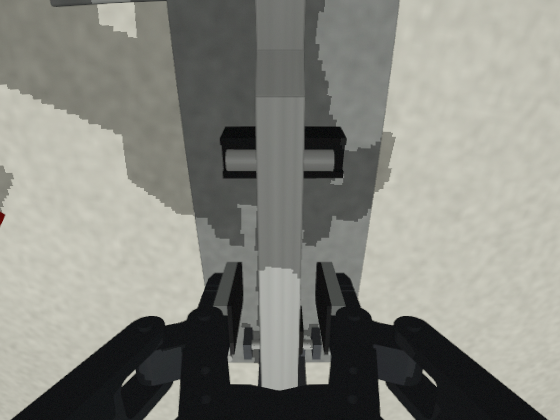

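View pics/s_tc.png

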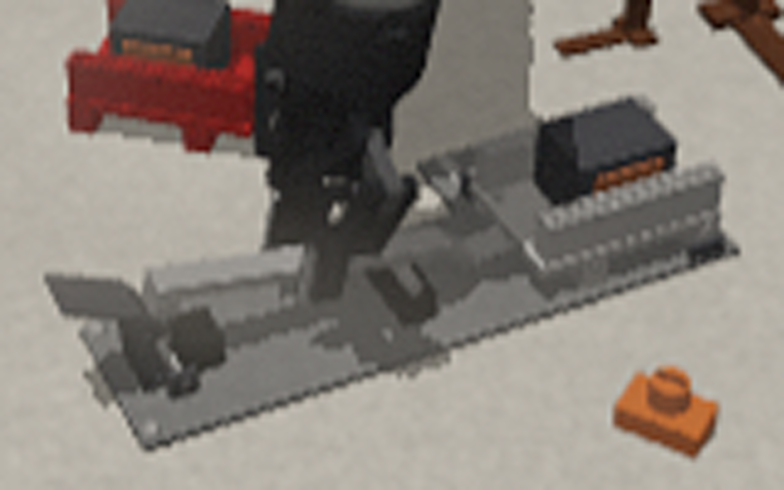

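```bash
python3 - <<'E'
from h import *
M=mat(arm.read_tcp_rot()); p=np.array(arm.read_tcp_pos())
arm.servo_line(p-M[:,0]*.07,vel=.25); arm.grip(0.0,60)
e=rpy(down(S["fix"][2]-np.pi/2))
a=T("fix",(-164,0,95)); arm.move_to(a+[0,0,.02],e); st("above")
g=arm.servo_line(T("fix",(-164,0,76)),vel=.08,guard=20); st(f"a {g}")
for z in (70,66,64,62.5,61.3):
    g=arm.servo_line(T("fix",(-164,0,z)),vel=.02,guard=20); st(f"{z} {g}")
    if g: break
shot("wrist","w_u"); s=shot("scene","s_u"); crop(s,210,190,370,290,4.9,"s_uc")
E
```

```text
above t 15.06 p [ 0.6457 -0.1254  0.1145] F [-0.4  0.8 -0. ] w -0.002
a False t 15.7 p [ 0.646  -0.1229  0.0761] F [-0.3 -0.4  2.3] w -0.001
70 False t 16.15 p [ 0.6466 -0.1239  0.071 ] F [ 0.4 -3.1  5.2] w -0.004
66 False t 16.5 p [ 0.6469 -0.1241  0.0671] F [ 0.6 -3.2  5.5] w -0.0
64 False t 16.75 p [ 0.647  -0.1242  0.0652] F [ 1.2 -3.2  5.7] w -0.002
62.5 False t 17.0 p [ 0.6471 -0.1244  0.0638] F [ 0.5 -4.2  6. ] w -0.0
61.3 False t 17.25 p [ 0.6471 -0.1244  0.0626] F [ 0.1 -4.1  5.8] w -0.001
```

View pics/s_uc.png

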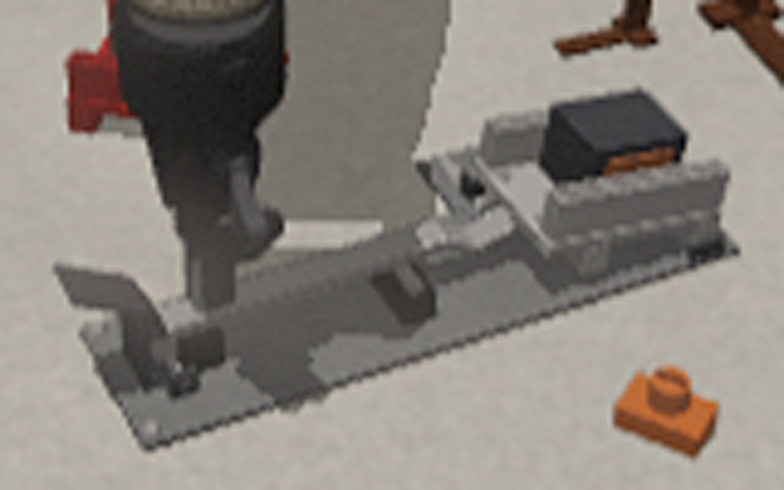

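View pics/w_u.png

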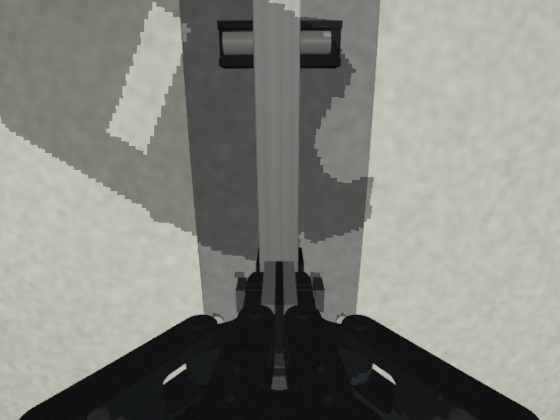

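```bash
python3 - <<'E'
from h import *
for z in (60.3,59.3,58.3,57.5):
    g=arm.servo_line(T("fix",(-164.5,0,z)),vel=.02,guard=8); st(f"{z} {g}")
    if g or arm.read_contact_force()[2]>12: break
s=shot("scene","s_v"); crop(s,210,220,300,290,8.5,"s_vc")
E
```

```text
60.3 False t 17.6 p [ 0.6471 -0.1246  0.0616] F [ 0.4 -2.7  5.6] w 0.0
59.3 False t 17.85 p [ 0.6471 -0.1247  0.0606] F [ 0.8 -3.8  6.9] w -0.003
58.3 False t 18.1 p [ 0.6473 -0.1248  0.0599] F [ 0.9 -3.7  6.3] w -0.002
57.5 False t 18.35 p [ 0.6473 -0.1249  0.0598] F [-1.1 -4.6  9.7] w 0.004
```

View pics/s_vc.png

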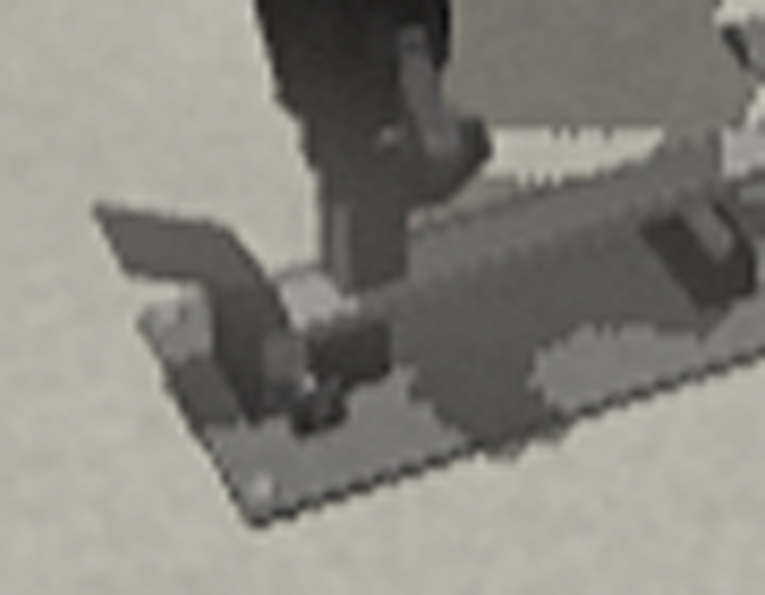

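```bash
python3 - <<'E'
from h import *
for z in (60,63,66):
    arm.servo_line(T("fix",(-164.5,0,z)),vel=.03); st(f"{z}")
arm.servo_line(T("fix",(-164.5,0,110)),vel=.2)
s=shot("scene","s_w"); crop(s,210,190,370,290,4.9,"s_wc"); shot("wrist","w_w")
E
```

```text
60 t 18.65 p [ 0.6467 -0.1242  0.0607] F [ 1.5 -4.4  4.7] w 0.0
63 t 18.9 p [ 0.6458 -0.1235  0.0628] F [ 1.4 -2.5  3.8] w 0.002
66 t 19.15 p [ 0.6447 -0.1227  0.0647] F [ 0.3 -0.9  0.3] w -0.0
```

View pics/s_wc.png

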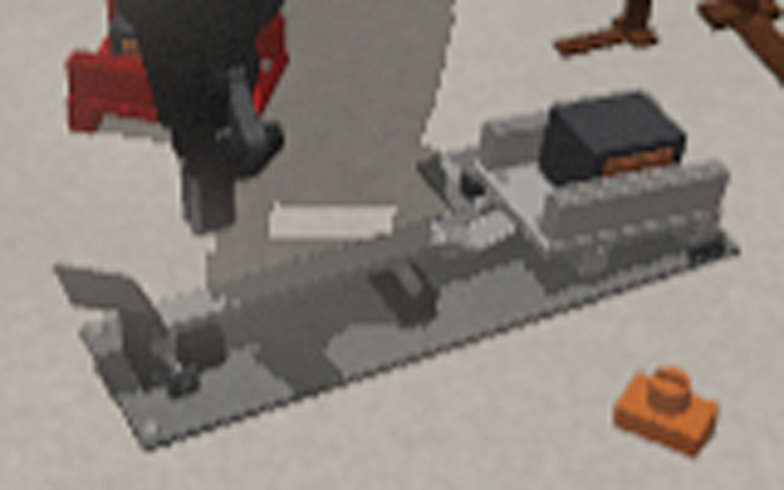

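```bash
python3 - <<'E'
from h import *
c=load("topA")
q=np.array([(490,290),(585,343),(550,415),(452,365)])/2.8+[120,130]
for z in (0,.03,.066): print(z,unproj(c,q,z).round(3).tolist())
Rf=Rot.from_euler('z',S["fix"][2]).as_matrix()
for z in (0,.03,.066):
    P=unproj(c,q,z); print("fixframe",((P-[S["fix"][0],S["fix"][1],0])@Rf*1000).round(0).tolist())
crop(c,190,200,350,290,4.9,"red")
E
```

```text
0 [[0.502, -0.063, 0.0], [0.439, -0.149, 0.0], [0.373, -0.106, 0.0], [0.432, -0.017, 0.0]]
0.03 [[0.497, -0.061, 0.03], [0.436, -0.145, 0.03], [0.372, -0.103, 0.03], [0.43, -0.016, 0.03]]
0.066 [[0.492, -0.059, 0.066], [0.432, -0.141, 0.066], [0.37, -0.099, 0.066], [0.426, -0.016, 0.066]]
fixframe [[-90.0, 137.0, 0.0], [-169.0, 209.0, 0.0], [-119.0, 270.0, 0.0], [-37.0, 202.0, 0.0]]
fixframe [[-87.0, 142.0, 30.0], [-164.0, 212.0, 30.0], [-116.0, 271.0, 30.0], [-36.0, 204.0, 30.0]]
fixframe [[-85.0, 147.0, 66.0], [-159.0, 215.0, 66.0], [-112.0, 272.0, 66.0], [-35.0, 208.0, 66.0]]
```

View pics/red.png

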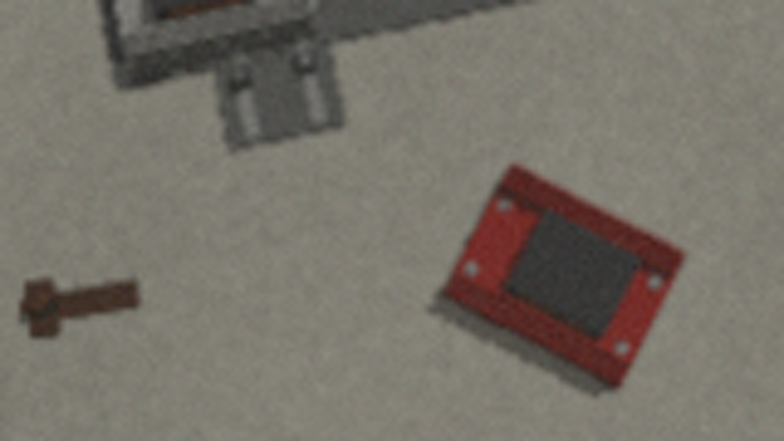

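```bash
python3 - <<'E'
from h import *
a=S["shim"][2]+np.pi/2; e=rpy(down(a))
p=T("shim",(0,0,46)); print(arm.inverse_kinematics(p,e))
up=np.array(arm.read_tcp_pos()); 
arm.servo_line(up+[-.0,0,.06],vel=.25)
arm.move_to(p+[0,0,.09],e); arm.grip(0.5); st("above")
arm.sleep(.15)
g=arm.servo_line(p+[0,0,.02],vel=.12,guard=6); st(f"mid {g}")
shot("wrist","w_x")
E
```

```text
[ 3.59151280e-01  2.58258418e-01  2.04538771e+00 -4.44089210e-16
  8.37946530e-01 -1.18509434e+00]
above t 22.12 p [0.4561 0.2788 0.136 ] F [-0.2 -0.2 -0.1] w 0.496
mid False t 23.0 p [0.4564 0.2792 0.0665] F [-0.1  0.9  0.1] w 0.494
```

View pics/w_x.png

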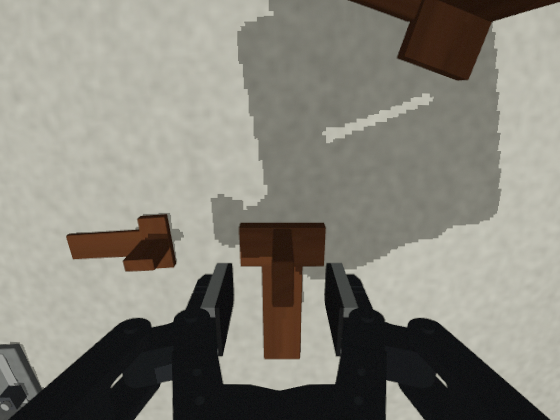

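```bash
python3 - <<'E'
from h import *
a=S["shim"][2]-np.pi/2; e=rpy(down(a))
p=T("shim",(0,0,46)); print(arm.inverse_kinematics(p,e))
arm.servo_line(p+[0,0,.06],vel=.2)
arm.move_to(p+[0,0,.06],e); arm.sleep(.15); st()
g=arm.servo_line(p,vel=.12,guard=6); st(f"dn {g}")
arm.grip(0.0,40); st("grip"); arm.sleep(.1); st()
shot("wrist","w_y")
E
```

```text
[ 3.59151280e-01  2.58258418e-01  2.04538771e+00 -4.44089210e-16
  8.37946530e-01  1.95649831e+00]
 t 26.2 p [0.4559 0.279  0.106 ] F [ 1.2 -0.8  0. ] w 0.503
dn False t 26.85 p [0.4563 0.2791 0.0463] F [-0.3 -0.4 -0.9] w 0.504
grip t 27.24 p [0.4568 0.2793 0.0471] F [-0.3  0.5  3.9] w 0.107
 t 27.34 p [0.4568 0.2793 0.0471] F [-1.   0.3  5.5] w 0.109
```

View pics/w_y.png

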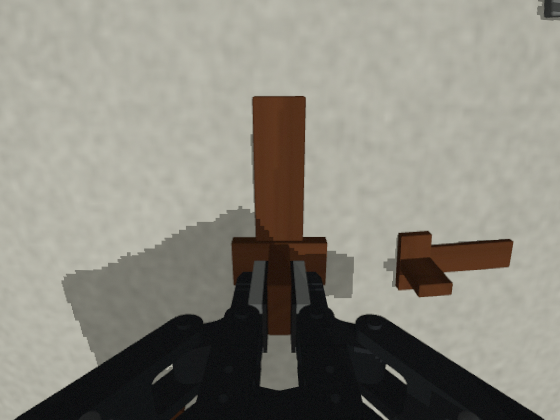

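```bash
cat >> h.py <<'E'
Gs=np.array([0.9,0,47.1])/1000
def shimpose(o_mm):
    y=S["fix"][2]-np.pi/2
    return T("fix",o_mm)+Rot.from_euler('z',y).as_matrix()@Gs, rpy(down(y-np.pi/2))
E
python3 - <<'E'
from h import *
arm.servo_line(np.array(arm.read_tcp_pos())+[0,0,.06],vel=.2)
p,e=shimpose((30,156,40)); print(p,arm.inverse_kinematics(p,e))
arm.move_to(p,e); p,e=shimpose((30,156,14)); arm.servo_line(p,vel=.12); arm.sleep(.2); st("pre"); print((np.array(arm.read_tcp_pos())-p).round(4))
c=shot("wrist","w_z"); s=shot("scene","s_z"); crop(s,290,150,390,260,5.4,"s_zc")
E
```

```text
[0.47184942 0.05398385 0.0871    ] [-1.00171312e-01  6.23654486e-02  2.17700396e+00 -4.44089210e-16
  9.02223247e-01  1.36851958e+00]
pre t 29.32 p [0.4725 0.0543 0.0619] F [-0.2 -0.5 -0.8] w 0.108
[0.0006 0.0003 0.0008]
```

View pics/w_z.png

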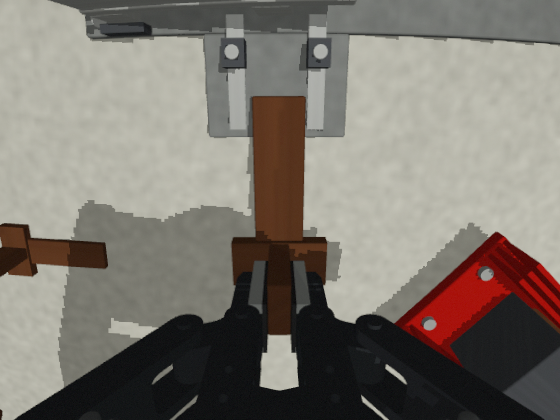

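View pics/s_zc.png

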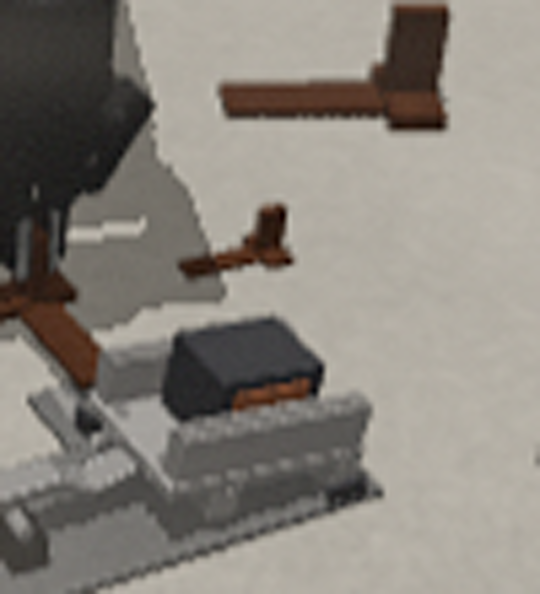

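```bash
python3 - <<'E'
from h import *
crop(load("w_z"),195,0,360,150,4.6,"w_zc")
E
```

```text
(no output)
```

View pics/w_zc.png

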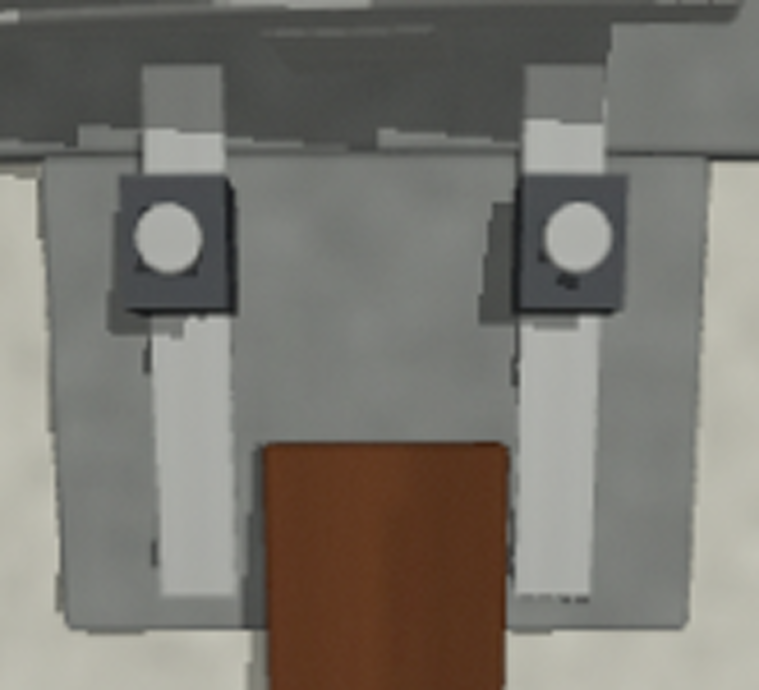

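```bash
python3 - <<'E'
from h import *
p,e=shimpose((31.1,154,9)); arm.servo_line(p,vel=.06); arm.sleep(.1)
p,e=shimpose((31.1,154,4)); g=arm.servo_line(p,vel=.012,guard=2.5); st(f"touch {g}")
z=np.array(arm.read_tcp_pos())[2]-.0471; print("underside est",z)
E
```

```text
touch True t 30.12 p [0.4738 0.0553 0.0528] F [0.3 0.7 2.6] w 0.118
underside est 0.0056926368444258635
```

```bash
python3 - <<'E'
from h import *
p,e=shimpose((31.1,154,6.5)); arm.servo_line(p,vel=.03); arm.sleep(.15); print((np.array(arm.read_tcp_pos())-p).round(4))
p,e=shimpose((31.1,128,6.5)); g=arm.servo_line(p,vel=.04,guard=3.5); arm.sleep(.1); st(f"in {g}"); print((np.array(arm.read_tcp_pos())-p).round(4))
c=shot("wrist","w_aa"); crop(c,195,0,360,150,4.6,"w_aac")
E
```

```text
[-0.0004  0.     -0.0004]
in False t 31.43 p [0.4993 0.058  0.0534] F [ 0.4  0.5 -0.5] w 0.107
[-0.0003  0.     -0.0002]
```

View pics/w_aac.png

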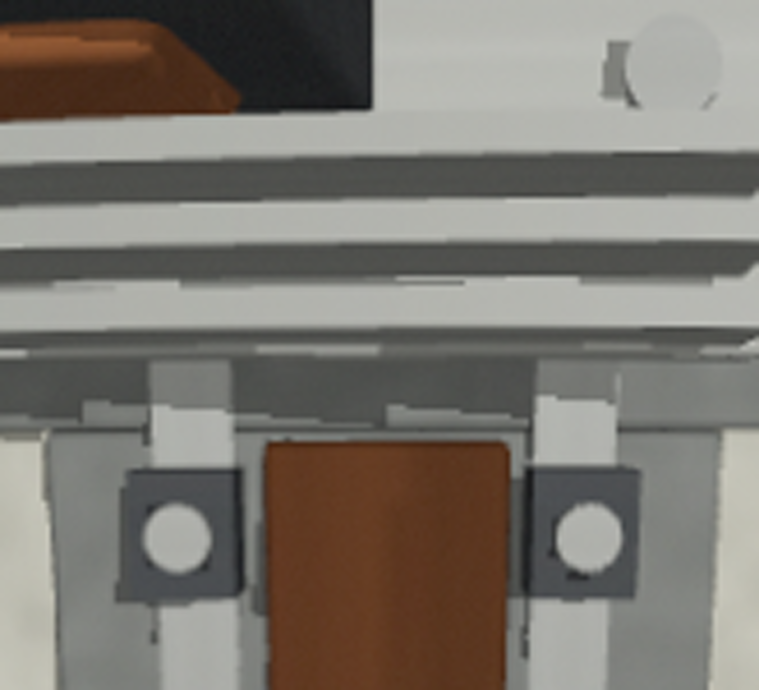

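```bash
python3 - <<'E'
from h import *
p,e=shimpose((31.1,86,6.5)); g=arm.servo_line(p,vel=.05,guard=4); st(f"in {g}")
if not g:
    arm.sleep(.1); st()
    p,e=shimpose((31.1,52,6.5)); g=arm.servo_line(p,vel=.012,guard=5); st(f"home {g}")
    fy=(Rot.from_euler('z',S["fix"][2]).as_matrix().T@(np.array(arm.read_tcp_pos())-T("fix",(0,0,0))))*1000; print("fix frame tcp",fy)
    for i in range(3): arm.sleep(.05); st()
shot("wrist","w_ab")
E
```

```text
in False t 32.47 p [0.541  0.0623 0.0534] F [-0.5 -0.1 -1. ] w 0.109
 t 32.57 p [0.541  0.0622 0.0535] F [ 0.6 -0.3 -1. ] w 0.109
home True t 33.96 p [0.5544 0.0636 0.0531] F [-0.7 -0.5  2.8] w 0.107
fix frame tcp [31.13995716 71.97320965 53.14589005]
 t 34.01 p [0.5544 0.0636 0.0531] F [-0.4 -0.4  3.3] w 0.112
 t 34.06 p [0.5544 0.0636 0.0531] F [-0.9 -0.5  3.8] w 0.109
 t 34.11 p [0.5544 0.0636 0.0531] F [-0.5  0.2  2.9] w 0.107
```

View pics/w_ab.png

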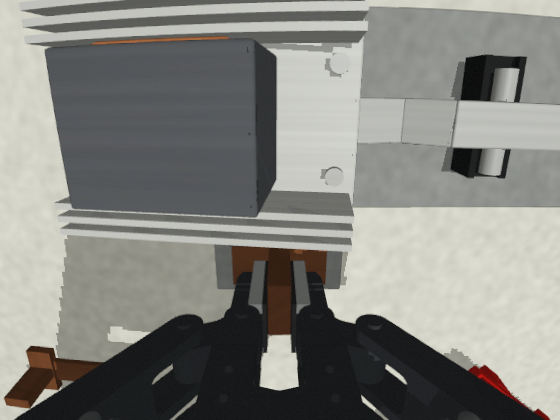

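```bash
python3 - <<'E'
from h import *
p=np.array(arm.read_tcp_pos()); 
arm.servo_line(p+[0,0,.0008],vel=.01); arm.sleep(.1); st("raised")
d=-(T("fix",(0,1000,0))-T("fix",(0,0,0)))
p=np.array(arm.read_tcp_pos()); base=np.mean([arm.read_contact_force() for _ in range(5)],0); print(base,d)
g=arm.servo_line(p+d*.02,vel=.008,guard=4.5); st(f"push {g}")
for i in range(4): arm.sleep(.05); st(); print("push N",-(np.array(arm.read_contact_force())-0)@d)
fy=(Rot.from_euler('z',S["fix"][2]).as_matrix().T@(np.array(arm.read_tcp_pos())-T("fix",(0,0,0))))*1000; print("fix frame tcp",fy)
E
```

```text
raised t 34.58 p [0.554  0.0636 0.0536] F [-1.1 -0.3  0.4] w 0.107
[-1.07661989 -0.33734748  0.43754264] [ 0.99479177  0.10192811 -0.        ]
push True t 35.21 p [0.5547 0.0637 0.0535] F [-1.   0.3  3.2] w 0.107
 t 35.26 p [0.5547 0.0637 0.0535] F [0.1 0.3 3. ] w 0.11
push N -0.1732948241665224
 t 35.31 p [0.5547 0.0637 0.0535] F [ 0.2 -0.5  3.4] w 0.105
push N -0.15860719084564795
 t 35.36 p [0.5547 0.0637 0.0535] F [0.7 0.7 4. ] w 0.108
push N -0.8042419022179496
 t 35.41 p [0.5547 0.0637 0.0534] F [ 1.  -0.3  3. ] w 0.107
push N -0.954439016043919
fix frame tcp [31.19633792 71.74098756 53.44412391]
```

```bash
python3 - <<'E'
from h import *
p=np.array(arm.read_tcp_pos()); print(np.array(arm.read_ft_torque()).round(2))
arm.servo_line(p+[0,0,.001],vel=.01); arm.sleep(.15); st("raised"); print(np.array(arm.read_ft_torque()).round(2))
d=-(T("fix",(0,1000,0))-T("fix",(0,0,0)))
p=np.array(arm.read_tcp_pos()); 
F0=np.mean([arm.read_contact_force() for _ in range(8)],0)
for k in range(1,9):
    g=arm.servo_line(p+d*.0008*k,vel=.006); arm.sleep(.03)
    F=np.mean([arm.read_contact_force() for _ in range(8)],0)-F0
    x=np.array(arm.read_tcp_pos()); print(k,"adv mm",((x-p)@d*1000).round(2),"z",x[2].round(4),"push",(-F@d).round(2),"Fz",F[2].round(2),round(arm.read_clock(),2))
    if -F@d>4: break
c=shot("wrist","w_ac")
E
```

```text
[ 0.01 -0.38  0.01]
raised t 35.9 p [0.5542 0.0637 0.0541] F [-1.2  0.1  1.3] w 0.102
[-0.02  0.   -0.04]
1 adv mm 0.61 z 0.054 push -0.4 Fz 0.12 36.18
2 adv mm 0.78 z 0.0539 push 4.87 Fz 3.34 36.5
```

View pics/w_ac.png

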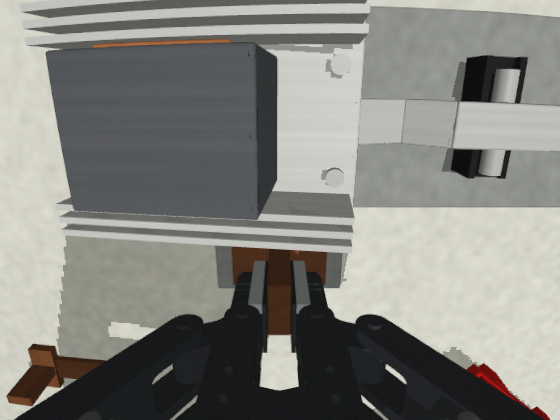

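```bash
python3 - <<'E'
from h import *
d=-(T("fix",(0,1000,0))-T("fix",(0,0,0)))
def F():
    return np.mean([arm.read_contact_force() for _ in range(8)],0)
F0=np.array([-1.1,0,0])
f=F(); print("now",(-(f-0*F0)@d).round(2),f.round(2))
# nominal: command advanced relative to current by steps from the commanded pose
p=np.array(arm.read_tcp_pos())
for k in range(1,7):
    arm.servo_line(p+d*.0004*k,vel=.006); arm.sleep(.05); f=F(); print(k,"push",(-f@d).round(2),"Fz",f[2].round(2),((np.array(arm.read_tcp_pos())-p)@d*1000).round(2),round(arm.read_clock(),2))
    if -f@d>6.3: break
for i in range(5): arm.sleep(.1); f=F(); print((-f@d).round(2),f.round(2))
E
```

```text
now 5.16 [-5.16 -0.22  4.23]
1 push 5.27 Fz 5.25 -0.0 36.85
2 push 6.38 Fz 7.04 0.05 37.15
7.24 [-7.23 -0.5   7.05]
6.21 [-6.11 -1.28  6.55]
5.85 [-5.83 -0.57  5.36]
7.37 [-7.33 -0.77  6.28]
7.68 [-7.59 -1.23  6.16]
```

```bash
python3 - <<'E'
from h import *
arm.grip(0.35); st("open"); arm.sleep(.15)
p=np.array(arm.read_tcp_pos()); arm.servo_line(p+[0,0,.075],vel=.2); st("up")
shot("wrist","w_ad"); s=shot("scene","s_ad"); c=shot("top","t_ad"); crop(s,270,180,370,270,6,"s_adc")
E
```

```text
open t 37.98 p [0.5562 0.064  0.0539] F [-0.6  0.5  0.3] w 0.349
up t 38.66 p [0.5557 0.064  0.1286] F [ 0.   0.1 -0.5] w 0.346
```

View pics/w_ad.png

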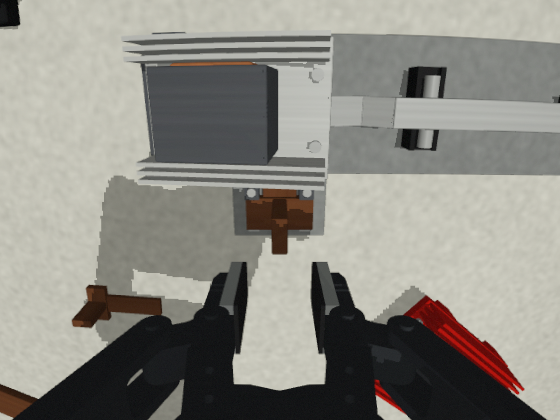

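View pics/s_adc.png

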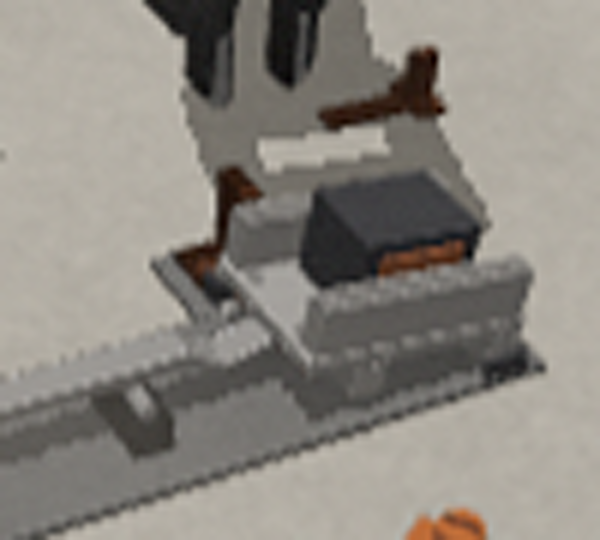

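```bash
python3 - <<'E'
from h import *
crop(load("w_ad"),220,160,340,260,6.4,"w_adc")
E
```

```text
(no output)
```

View pics/w_adc.png

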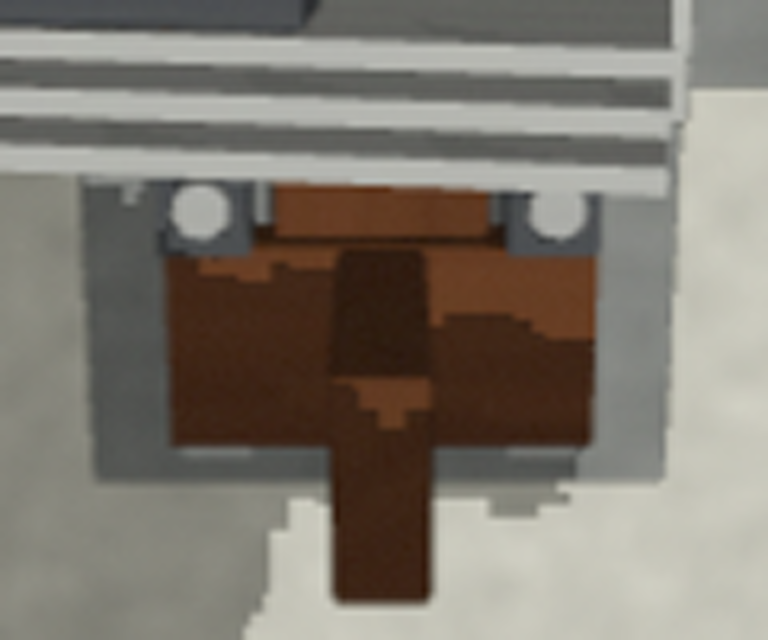

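```bash
python3 - <<'E'
from h import *
p=np.array(arm.read_tcp_pos()); arm.servo_line(p+[-.03,0,.05],vel=.25); arm.grip(0.0)
e=rpy(down(S["fix"][2]-np.pi/2))
arm.move_to(T("fix",(-230,-0.5,135)),e); arm.sleep(.1); st("above")
shot("wrist","w_ae"); 
g=arm.servo_line(T("fix",(-230,-0.5,90)),vel=.03,guard=3); st(f"touch {g}"); s=shot("scene","s_ae"); crop(s,200,180,300,290,5.4,"s_aec")
E
```

```text
above t 41.36 p [ 0.6532 -0.1882  0.1352] F [ 0.7 -0.4  0.2] w -0.001
touch True t 42.42 p [ 0.6531 -0.1897  0.1028] F [-0.6 -1.7  3.7] w 0.001
```

View pics/s_aec.png

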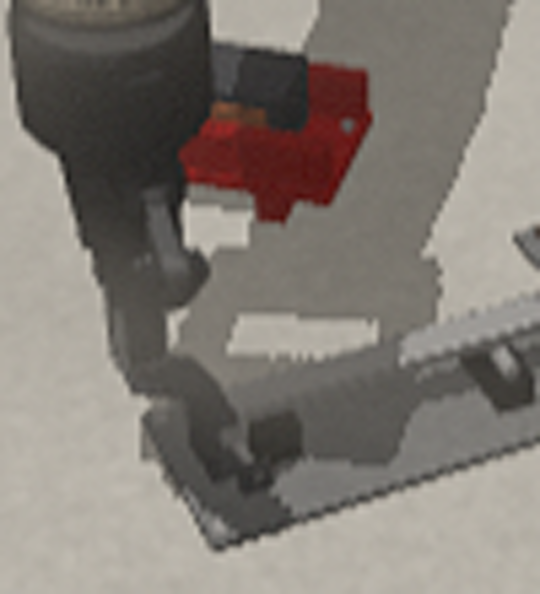

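View pics/w_ae.png

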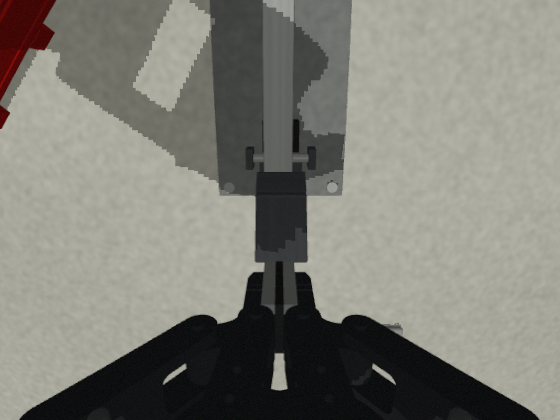

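```bash
python3 - <<'E'
from h import *
for z in (98,94,91,88,86,84):
    g=arm.servo_line(T("fix",(-230,-0.5,z)),vel=.03,guard=12); st(f"{z} {g}")
    if g: break
s=shot("scene","s_af"); crop(s,200,180,370,290,4.6,"s_afc")
E
```

```text
98 False t 42.76 p [ 0.6531 -0.1884  0.0977] F [-0.2 -0.9  2.2] w 0.0
94 False t 43.04 p [ 0.6529 -0.1883  0.0933] F [ 1.  -0.   1.7] w -0.002
91 False t 43.29 p [ 0.653  -0.1886  0.0906] F [-0.1 -0.3  0.1] w 0.001
88 False t 43.54 p [ 0.6527 -0.1885  0.0872] F [-0.8  0.8  0.1] w 0.0
86 False t 43.79 p [ 0.6529 -0.1887  0.0857] F [-0.1  0.8  0.2] w -0.003
84 False t 44.04 p [ 0.6531 -0.1888  0.0839] F [ 0.6 -1.   1. ] w -0.004
```

View pics/s_afc.png

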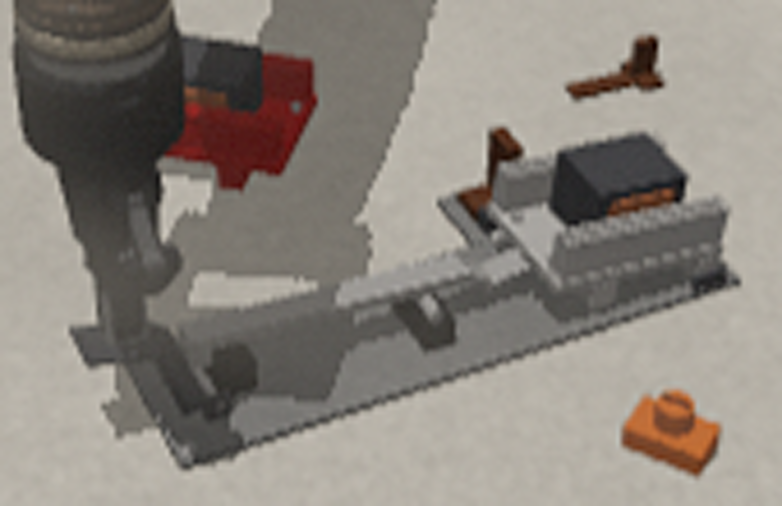

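```bash
python3 - <<'E'
from h import *
arm.servo_line(T("fix",(-230,-0.5,135)),vel=.12); st("up"); arm.sleep(.2)
s=shot("scene","s_ag"); crop(s,200,180,370,290,4.6,"s_agc"); shot("wrist","w_ag")
E
```

```text
up t 44.67 p [ 0.653  -0.1888  0.1351] F [ 0.5 -0.1 -0.6] w -0.0
```

View pics/s_agc.png

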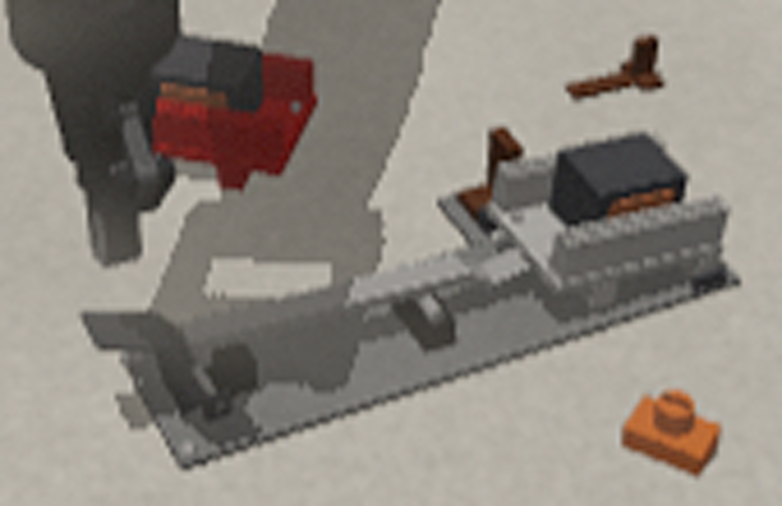

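View pics/w_ag.png

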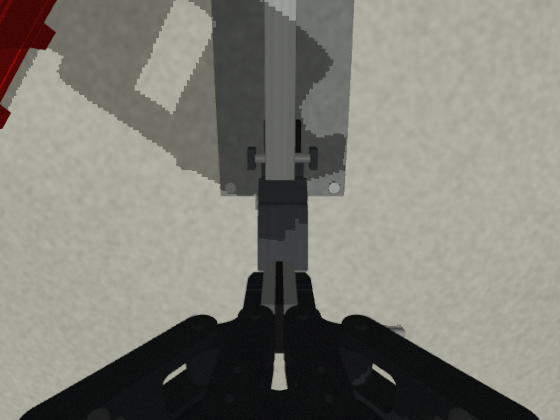

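```bash
python3 - <<'E'
from h import *
D=np.load("D.npy")
def cc(f,i):
    c=dict(load(f)); d=D[i]; dR=Rot.from_rotvec(d[:3]).as_matrix(); c["R"]=dR@np.array(c["R"]); c["t"]=dR@np.array(c["t"])+d[3:]; return c
ims=[]
def barpts(a):
    R=Rot.from_euler('y',np.radians(a)).as_matrix()
    L=[(-137,-9,14),(-137,9,14),(26,9,14),(26,-9,14)]
    return np.array([T("fix",R@np.array(q)+[-63.5,0,24.5]) for q in L])
for f in ("s_w","s_ag"):
    c=cc(f,2)
    for dr in ([],[0,4.7]):
        crop(c,215,195,310,285,4.2,"tmp",[proj(c,barpts(a)) for a in dr]); ims.append(cv2.convertScaleAbs(cv2.imread("pics/tmp.png"),alpha=1.5)[:, :395])
cv2.imwrite("pics/cmp.png",np.vstack([np.hstack(ims[:2]),np.hstack(ims[2:])])[:, :][:600*2])
im=cv2.imread("pics/cmp.png"); print(im.shape); cv2.imwrite("pics/cmp.png",cv2.resize(im,(790,int(im.shape[0]*790/im.shape[1])))[:600] if im.shape[0]<=600 else cv2.resize(im,None,fx=.78,fy=.78))
E
```

```text
(756, 790, 3)
```

View pics/cmp.png

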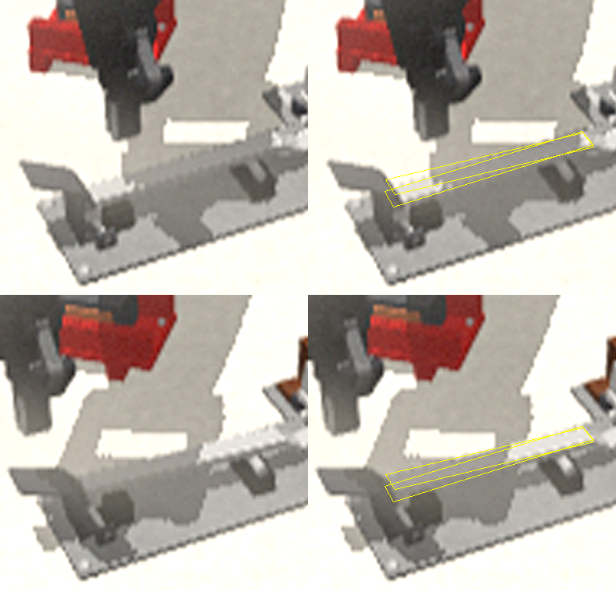

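```bash
python3 - <<'E'
from h import *
pos,e=view((.66,-.10,.03),.30,S["fix"][2])
pos[2]=max(pos[2],.2)
print(pos,arm.inverse_kinematics(pos,e))
arm.servo_line(T("fix",(-230,-0.5,200)),vel=.2)
arm.move_to(pos,e); st()
s=shot("scene","s_ah"); shot("wrist","w_ah"); crop(s,215,200,365,290,5.2,"s_ahc")
E
```

```text
[ 0.64631261 -0.10083166  0.2       ] [-0.30963194  0.28934462  1.67889031  0.          1.17335773 -1.9825337 ]
 t 46.74 p [ 0.6459 -0.1009  0.1989] F [-0.2 -0.9 -0.4] w -0.004
```

View pics/s_ahc.png

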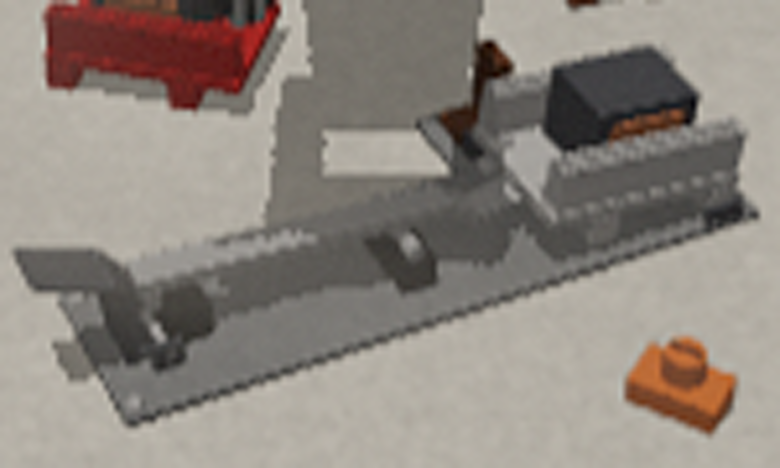

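View pics/w_ah.png

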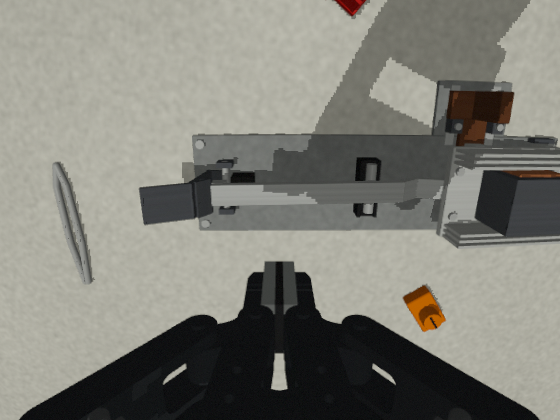

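```bash
python3 - <<'E'
from h import *
D=np.load("D.npy")
def cc(f,i):
    c=dict(load(f)); d=D[i]; dR=Rot.from_rotvec(d[:3]).as_matrix(); c["R"]=dR@np.array(c["R"]); c["t"]=dR@np.array(c["t"])+d[3:]; return c
def barpts(a,L=[(-137,-9,14),(-137,9,14),(26,9,14),(26,-9,14)]):
    R=Rot.from_euler('y',np.radians(a)).as_matrix()
    return np.array([T("fix",R@np.array(q)+[-63.5,0,24.5]) for q in L])
c=cc("s_ah",2)
crop(c,215,220,315,290,7.8,"d0"); 
for a in (0,5): crop(c,215,220,315,290,7.8,f"d{a}",[proj(c,barpts(a))])
a=cv2.imread("pics/d0.png");crop(c,215,220,315,290,7.8,"d1",[proj(c,barpts(0)),proj(c,barpts(5))])
b=cv2.imread("pics/d1.png"); o=np.vstack([a[80:380],b[80:380]]); cv2.imwrite("pics/dd.png",cv2.convertScaleAbs(o,alpha=1.3))
c=cc("s_ah",2)
E
```

```text
(no output)
```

View pics/dd.png

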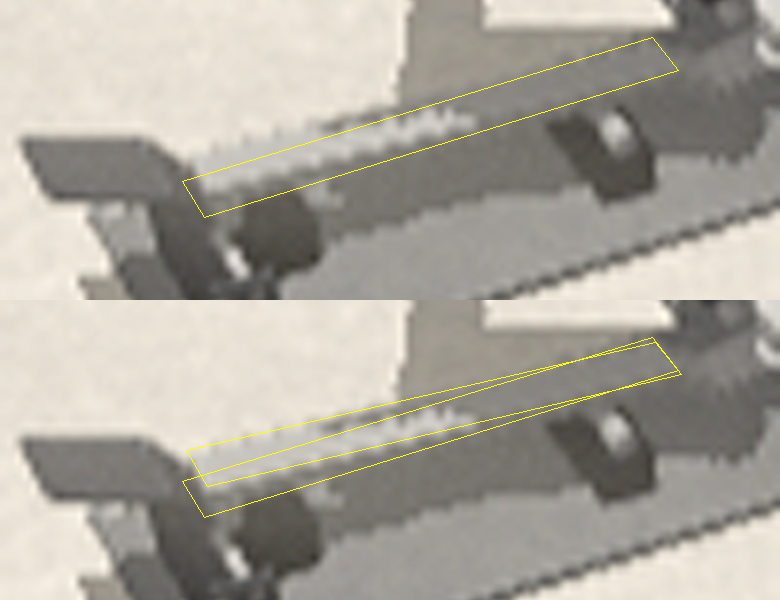

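```bash
python3 - <<'E'
from h import *
crop(load("w_ah"),395,65,560,250,3.2*1.0,"fin1")
E
```

```text
(no output)
```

View pics/fin1.png

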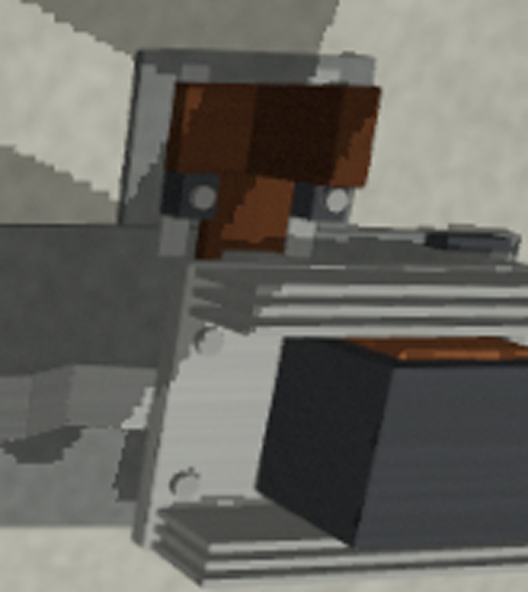

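The shim head is still flush with both guide blocks. The bar's toe is under the lip, its pin is in the groove, and the arm is clear of everything.

```bash
python3 - <<'E'
from h import *
st(); print(arm.hand_in())
E
```

```text
t 46.84 p [ 0.6462 -0.1011  0.1995] F [ 0.1  0.1 -1. ] w 0.001
the job is handed in; nothing more can be done
None
```

The job is done and was handed in at 46.8 s of the 72 s allowed; the hand-in reported no verdict.

- **Levering:** I seated the bar's pin in the groove with the toe under the lip, then pressed the handle down with about 6–10 N until it met the rest and the catch hooked. When I backed off, the force went to zero with the handle still level.
- **Shim:** I used the middle-sized shim and slid it in until its head met the guide blocks. I held it there for about 0.5 s at 6–7.5 N. The force zero is uncertain by about 1 N, so the true figure could be roughly 1 N lower. There was also about 6 N of upward force from the plate while pressing.
- **Release:** I pressed the tab down and the bar came free.

**Last checks:**
- **Bar:** in the final pictures it matches a pitch of about 5 degrees, as expected when settled on the shim. Its pin is in the groove and its toe is under the lip.
- **Catch:** it leans slightly back against the bar's end and is not hooked over it.
- **Shim and the rest:** the shim head is against both guide blocks, and nothing else was moved that I could see.

**Disagreements:**
- **Block position:** the wrist camera put the fulcrum block about 2 mm from the combined-camera fit, so I corrected the seating by that view.
- **Early stops:** the shim push stopped early twice. Both times the reading was mostly upward force, so I raised the shim slightly and pushed again before pressing it home.

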